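# Snap the lid onto a mortar-cube moist box

## Robot

A 6-joint arm with a two-finger parallel gripper is mounted at the origin on a cart in front of the work surface, level with it; the furniture and walls round the work are solid. World frame = base frame: x ahead of the robot, y to its left, z up, the work surface at z = 0. Lengths are in m, angles in degrees, forces in N, time in s.
With the tool pointing down it reaches from about 0.4 to 0.825 m from the base axis. Payload 7 kg.
Tool frame: the origin (TCP) lies between the finger pads; the fingertips stand 11 mm ahead of it and the grasp point (between the pads) lies 8 mm behind it (r.tcp_to_tips is the distance from the TCP to the fingertips, in m); x points along the fingers, y is the direction in which the jaws open and shut, and the axes are right-handed (so a half turn about x gives the same grasp; the last joint's range is limited). The gripper opens to 88 mm and grips with 3 to 60 N. Pads are 19 mm wide; open, the fingers measure 130 mm over their backs; the gripper's body (78 mm by 193 mm) begins 47 mm behind the grasp point.
Start: joints at [-60.098, 20.546, 0.682, 0, -70.136, -16.507], TCP at [0.156, -0.657, 0.199] pointing down, gripper open.
Joint ranges: [-176.03, 176.03], [-82.01, 121.73], [-58.28, 71.71], [-173.87, 95.51], [-174.79, -0.11], [-173.66, 173.66]. Speed limits (degrees/s): [136.94, 136.94, 172.46, 180, 180, 180].

## Interface

Orientations are given as [roll, pitch, yaw] about the fixed x, y, z axes, in that order (R = Rz(yaw) Ry(pitch) Rx(roll)).
In Python, from plant import r gives the robot as it stands.
- The arm moves only by the tool arm_command, never from a script. Its argument "plan" is a list of rows, each an object of numbers: "dx", "dy", "dz": the shift along the tool's x, y, z each as a share of 0.02 m, from -1 to 1; "wx", "wy", "wz": the turn, a rotation vector about the tool's x, y, z each as a share of 0.08 rad, from -1 to 1. In form: [{"dx": .., "dy": .., "dz": .., "wx": .., "wy": .., "wz": ..}, ...]. A call has 1 to 20 rows; each row shifts and turns the pose as measured when the row begins, along the tool's axes as they then stand; what a row does not reach is not made up. A row lasts 1/12 s, in which the tool goes at most 41.7 mm and 7.16 degrees, less where a joint would pass 70% of its speed; a pose out of reach is approached as far as the arm can. A call with a number of a shift or a turn outside -1 to 1 is refused whole. A call with a gripper value outside its range is refused whole. "fingers" is the closure, from -1 (fully open) to 1 (shut), so that 0 is half open, set as the call begins (left out, the last holds). The fingers move at their own pace and stop on an object; "force" is the grip in N (left out, the last holds). Time passes only in rows, so rows that do not move let the fingers close. It gives the time, the measured TCP pose, the force and the opening at its end, in the units of the state.
- r.get_state(): the state, without advancing time (a new reading comes with each control period).
- r.capture(name): name is "side" or "top"; returns (picture, depth): 400x640x3 uint8, red, green, blue; 400x640 float32, m along the optical axis (not along the pixel's ray), 0 where there is no reading.
- r.camera_model(name): a dict with "vertical_fov" (degrees; the focal length in pixels is half the picture's height over the tangent of half this angle, whatever the lens; pixels are square), "cx", "cy" (the principal point, pixels), "R" (3x3) and "t" (3): a world point X has camera coordinates R X + t. Camera axes: x right, y down, z forward; pixel columns grow to the right and rows downward; lengths in m; the calibration is good to about 2 mm. A picture is of the moment at which its call begins. camera_model takes no time and is no camera call.
- r.close_job(): hands the job in, once; it reports no verdict.
Trained networks look in the newest picture that a camera, given by its name, has taken for a name from the list of things; names that differ only in an ending like _2 or _b are one class to them, and where a whole thing is asked for, a point or a joint stands for the part that bears it (a point fixed in the world has none). Each returns a list of dicts, best first, with "score" (0 to 1); they miss things now and then, are a little off and sometimes report something else, mostly with a low value. They report only what shows in the picture. A call takes as long as a camera call. They do not tell look-alikes from the thing itself.
- r.cut_out(camera, query): "mask" (400x640 bool, what is visible of it) and "bbox" ([left, top, width, height] in pixels, round what is visible of it).
- r.spot_point(camera, query): "centre" ([column, row] in pixels: a listed point, or the origin of a listed thing).
The state is a dict: "time_s": time; "joints": joint angles; "qd": joint speeds; "joint_torque": joint torques, N m; "tcp_pos": TCP position; "eef_rot": TCP orientation; "contact_force": force on the tool from outside, world axes, zero at the start; "moment": the same for the moment, N m; "gripper_width": finger opening in m.
Only numpy, scipy, OpenCV 4.12 (cv2) and the standard library are available. Lean on these libraries where they do the work, as an engineer would, in place of code of your own. Each camera call takes 0.05 s, during which the arm holds its last target.

## Task

Close the open moist box on its three mortar cubes: lay the lid that fits loosely in the recess, right way round, and let go of it. Then press it down with the push block, not with the gripper, until it is fully home under all four spring latches, and stand the block back upright on the bench. Leave the smaller lid, the crucibles, the jar, the bottle and the cylinder specimen as they are.

Things in the scene. Friction and masses are not known exactly. Their poses are not given: they have to be found in the camera images.
- box: The open moist box with three mortar cubes in it, grey plastic, fixed to the bench, 178 x 92 mm (x, y), rim at z = 68 mm. Origin: centre of its underside; x along its long side. Black latch housings and pull pins on the long sides reach y = +72 and -72 mm, up to z = 68 mm. A second such box, already sealed, stands to the left behind it and is not used.
- box_seat (a point): Where the lid's origin lies when the lid is home: 46 mm above the box's underside, centred. Recess in the box's top, round this point: 153 x 67 mm, lead-in bevel from z = 68 to 64 mm, straight walls down to a ledge at 50 mm that carries the flange. The lid has 1.5 mm play all round. Cube tops are at 44.5 mm.
- box_key (a point): Where lid_key lies when the lid is home: 60 mm from the box's centre towards its +x end, 50 mm above its underside. At that end both corners of the recess are filled at 45 degrees, up to z = 62 mm, so the lid goes in one way round only.
- lid: The lid that fits, loose, 0.18 kg: aluminium, 150 x 64 mm (x, y). Origin: centre of its underside; x along its long side. Rubber skirt 128 x 40 mm from z = 0 to 4 mm; flange 4 to 9 mm, its two corners at the +x end cut at 45 degrees (14 mm); black grip bar in the middle, 56 mm along x, 12 mm thick along y, z = 9 to 41 mm. Laid in the recess it rests on the latches about 10 mm too high.
- lid_key (a point): Point on the lid, 60 mm from its origin towards the chamfered end (+x), at z = 4 mm.
- pad_a (a point): Centre of the ribbed press pad on the lid's top at its +x end: 50 mm from the lid's origin, z = 9 mm; pad 32 x 46 mm (x, y). Pressing here takes 10 to 20 N to pass the two latches at this end, about 10 mm of travel; the lid tips, and an end may ride up again until the other is down: press in turn, till level.
- pad_b (a point): The same at the lid's -x end.
- block: The push block, loose, wood, stands upright by itself, 0.14 kg. Origin: centre of its underside. Foot 28 x 44 mm (x, y), 16 mm tall with a rubber sole; square handle 20 x 20 mm centred on it, up to z = 82 mm. The foot fits on a press pad with its 44 mm side across the lid (block x along lid x).
- small_lid: A lid of a smaller box, of the same make as the lid but only 104 mm long (x) and without press pads; does not belong here. Loose. Origin: centre of its underside. Same grip bar, 41 mm tall.
- latch_a (a joint): Travel of the spring latch in the box's long wall at x = +54 mm, y+ side: 0 = fully in, 0.006 m = pushed out, about 0.0025 while the flange passes. Its steel nose, 14 mm wide, stands 4 mm into the recess: bevelled 45 degrees on top (z = 61 to 57 mm), flat underneath at 56 mm.
- latch_b (a joint): The same for the latch at x = +54 mm, y- side.
- latch_c (a joint): The same for the latch at x = -54 mm, y+ side.
- latch_d (a joint): The same for the latch at x = -54 mm, y- side.
- wash_bottle: Wash bottle, 66 mm wide, 192 mm tall, loose bystander. Origin: under its middle.
- jar: Sample jar with a black screw lid, 63 mm wide, 90 mm tall, loose bystander. Origin: centre of its underside.
- crucible: Porcelain crucible, 42 mm wide, 36 mm tall, loose bystander. Origin: centre of its underside.
- crucible_b: A second crucible of the same kind, loose bystander.
- cylinder_specimen: Cast cylinder, 36 mm wide, 50 mm tall, loose bystander. Origin: centre of its underside.
Mind the look-alikes: they are no part of the job. What is shaped like the block but pink or turquoise is not meant.

How it is judged:
By the outcome, as a careful person would: the job done as asked, in the order asked, and still so for the second after the job is handed in, with the robot touching nothing.
It also fails if it takes over 72 s, if anything falls off the work surface, if the arm or the gripper's body presses on something with over 40 N, if the wrist force passes 120 N, or if a joint passes its speed limit or range.

## Working session

There is one attempt and no reset: what is moved stays moved. The work goes in short steps, Python scripts to look and compute and a tool call to move; the robot and the scene stay as the last step left them, time stands still between calls to the robot, and variables do not carry over. Pictures are saved under pics/ and viewed, and the job is handed in when it is done.

Besides the shell and the picture viewer there is one more tool, called after ">>>" as a command line: name --argument value ..., lists and objects as JSON in quotes. arm_command: Moves the arm, as the interface text tells. Shift numbers are shares of 0.02 m and turn numbers shares of 0.08 rad, none past 1 either way. Its arguments: {"type":"object","properties":{"plan":{"type":"array","items":{"type":"object","properties":{"dx":{"type":"number"},"dy":{"type":"number"},"dz":{"type":"number"},"wx":{"type":"number"},"wy":{"type":"number"},"wz":{"type":"number"}}}},"fingers":{"type":"number"},"force":{"type":"number"}},"required":["plan"]}

```bash
ls; mkdir -p pics
python3 - <<'E'
from plant import r
import cv2
s=r.get_state();print(s)
for n in("side","top"):
    p,d=r.capture(n);cv2.imwrite(f"pics/{n}0.png",p[:,:,::-1]);print(n,r.camera_model(n))
E
```

```text
pics
{'time_s': 0.0, 'joints': array([-6.00987217e+01,  2.05915265e+01,  6.34162930e-01, -2.17590743e-02,
       -7.01352428e+01, -1.65087429e+01]), 'qd': array([ 0.02452151,  0.0206853 , -0.0301874 ,  0.03731337,  0.03866743,
        0.00758051]), 'joint_torque': array([ 4.10204939e-04, -5.82716310e+01,  2.93055224e+01,  6.99775949e+00,
        6.83968668e-03, -1.55963507e-04]), 'tcp_pos': array([ 0.15622315, -0.65612428,  0.19771949]), 'eef_rot': array([ 94.05489019,  89.90516078, 107.44001524]), 'contact_force': array([-0.06783091, -0.01461523, -1.20689914]), 'moment': array([ 0.08908665, -0.01606673, -0.01243334]), 'gripper_width': 0.08733994090320654}
side {'vertical_fov': 47.21929814958842, 'cx': 324.0064368782388, 'cy': 205.17385551659598, 'R': array([[-0.65288925, -0.75736139,  0.0118044 ],
       [-0.52011063,  0.43692698, -0.73387992],
       [ 0.55065466, -0.48528191, -0.67917664]]), 't': array([0.33387955, 0.35008436, 1.00463624])}
top {'vertical_fov': 50.78939952115388, 'cx': 321.7730225946038, 'cy': 196.86253645507867, 'R': array([[-0.019643  , -0.99968698, -0.01549513],
       [-0.99769493,  0.02060601, -0.06465456],
       [ 0.06495361,  0.0141894 , -0.9977874 ]]), 't': array([-0.02367109,  0.55795519,  1.24836366])}
```

View pics/top0.png

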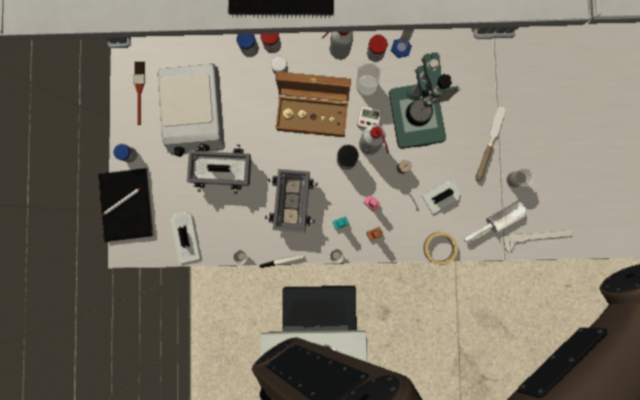

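View pics/side0.png

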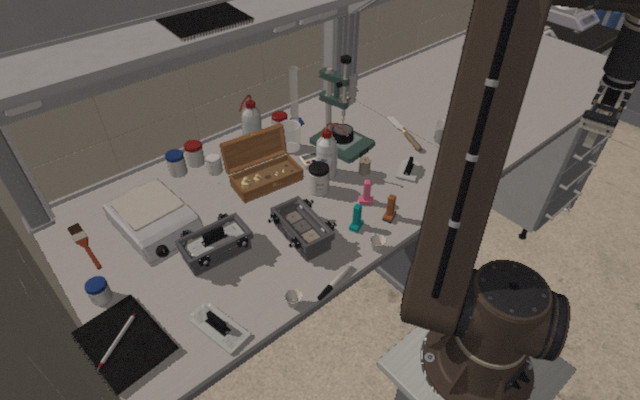

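Top view: the open box is at about (291,200), the large lid at (185,238), the small lid at (442,196) and the brown block at (375,234). The turquoise and pink blocks, at (341,223) and (371,202), are look-alikes.

```bash
cat > h.py <<'E'
from plant import r
import numpy as np, cv2
def f(n): 
    m=r.camera_model(n); return 200/np.tan(np.radians(m['vertical_fov']/2)),m
def cloud(n,d):
    F,m=f(n); v,u=np.mgrid[0:400,0:640]
    c=np.stack([(u-m['cx'])/F*d,(v-m['cy'])/F*d,d],-1)
    return (c-m['t'])@m['R']
def ray(n,uv,z):
    F,m=f(n); c=np.array([(uv[0]-m['cx'])/F,(uv[1]-m['cy'])/F,1.])
    o=-m['R'].T@m['t']; dd=m['R'].T@c
    return o+dd*(z-o[2])/dd[2]
def proj(n,X):
    F,m=f(n); c=m['R']@np.asarray(X)+m['t']; return np.array([c[0]/c[2]*F+m['cx'],c[1]/c[2]*F+m['cy']])
def fit(P):
    (c,s,a)=cv2.minAreaRect(P[:,:2].astype(np.float32)*1000); return np.round(c,1),np.round(s,1),round(a,1)
E
python3 - <<'E'
from h import *
np.set_printoptions(precision=4,suppress=True)
D={}
for n in("side","top"):
    p,d=r.capture(n); C=cloud(n,d); D[n]=(p,C); np.savez(f"{n}0.npz",p=p,d=d)
    for q,z in (("box",0),("box_seat",.046),("box_key",.05),("lid",0),("lid_key",.004),("pad_a",.009),("pad_b",.009),("block",0),("small_lid",0)):
        for o in r.spot_point(n,q)[:4]:
            if o['score']>.2: print(n,q,round(o['score'],2),np.round(o['centre'],1),ray(n,o['centre'],z))
    for q in("box","lid","block"):
        for i,o in enumerate(r.cut_out(n,q)[:4]):
            if o['score']<.2: continue
            P=C[o['mask']]; np.save(f"m_{n}_{q}_{i}.npy",o['mask'])
            print(n,q,i,round(o['score'],2),o['bbox'],o['mask'].sum(),fit(P),np.percentile(P[:,2],[2,50,98]))
print(r.get_state()['time_s'])
E
```

```text
side box 0.83 [300.7 236.7] [ 0.5487  0.0539 -0.    ]
side box 0.73 [202.8 313.9] [0.5019 0.39   0.    ]
side box 0.73 [334.6 175.1] [ 0.6918 -0.2008  0.    ]
side box 0.63 [318.3 187.2] [ 0.6797 -0.1214  0.    ]
side box_seat 0.91 [298.5 223.9] [0.5556 0.0548 0.046 ]
side box_key 0.91 [291.1 211.2] [0.6052 0.0418 0.05  ]
side lid 0.59 [218.9 323.7] [0.4539 0.3749 0.    ]
side lid_key 0.7 [199.3 313.9] [0.5045 0.3972 0.004 ]
side lid_key 0.44 [407.  169.8] [ 0.5562 -0.3981  0.004 ]
side lid_key 0.43 [301.7 225.7] [0.5775 0.0271 0.004 ]
side lid_key 0.36 [389.1 215.7] [ 0.4448 -0.1944  0.004 ]
side pad_a 0.82 [202.6 312.9] [0.4984 0.3909 0.009 ]
side pad_a 0.61 [232.8 336.1] [0.3996 0.37   0.009 ]
side pad_b 0.82 [202.6 312.9] [0.4984 0.3909 0.009 ]
side pad_b 0.61 [232.8 336.1] [0.3996 0.37   0.009 ]
side block 0.85 [352.8 226.9] [ 0.4827 -0.0842  0.    ]
side block 0.79 [365.4 201.7] [ 0.536  -0.1873  0.    ]
side block 0.64 [389.9 216.6] [ 0.4432 -0.1968  0.    ]
side small_lid 0.9 [411.5 168.7] [ 0.5536 -0.4182  0.    ]
side box 0 0.82 [270.6, 194.9, 65.2, 65.5] 2543 (array([243.2
[... 1368 characters left out ...]
 (array([546.1,  57.3]), array([195.7, 174.3]), 15.5) [-0.0005  0.0514  0.0717]
top box 1 0.51 [173.2, 212.2, 24.8, 52.3] 1087 (array([436.4, 192. ]), array([484.2, 151.5]), 86.6) [0.     0.0096 0.0426]
top lid 0 0.91 [170.6, 211.7, 31.5, 51.5] 1026 (array([480.8, 184.8]), array([152.5, 467.2]), 9.3) [0.0032 0.0098 0.0427]
top block 0 0.57 [334.2, 216.7, 15.1, 13.0] 124 (array([476.8, -81.6]), array([27.5, 55. ]), 20.7) [0.0095 0.0183 0.0848]
top block 1 0.5 [328.8, 248.7, 14.5, 14.3] 191 (array([380.1, -74.1]), array([44.8, 45.1]), 42.5) [-0.0026  0.0132  0.0383]
top block 2 0.49 [422.1, 178.6, 37.3, 32.1] 646 (array([ 506.3, -254. ]), array([ 69.8, 400.9]), 18.7) [0.0035 0.0093 0.0432]
1.4
```

Run:
```python
import numpy as np,cv2
a=np.load("top0.npz")['p'];s=np.load("side0.npz")['p']
def crop(im,x,y,w,h,k): return cv2.resize(im[y:y+h,x:x+w],(w*k,h*k),interpolation=cv2.INTER_CUBIC)[:,:,::-1]
cv2.imwrite("pics/c1.png",np.hstack([crop(a,165,200,40,70,8)[:560],crop(a,262,160,60,70,8)]))
cv2.imwrite("pics/c2.png",np.hstack([crop(s,185,295,75,60,5),crop(s,265,190,75,60,5)]))
cv2.imwrite("pics/c3.png",np.hstack([crop(a,325,190,65,65,6),crop(s,340,175,65,65,6)]))
```

```text
(no output)
```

View pics/c1.png

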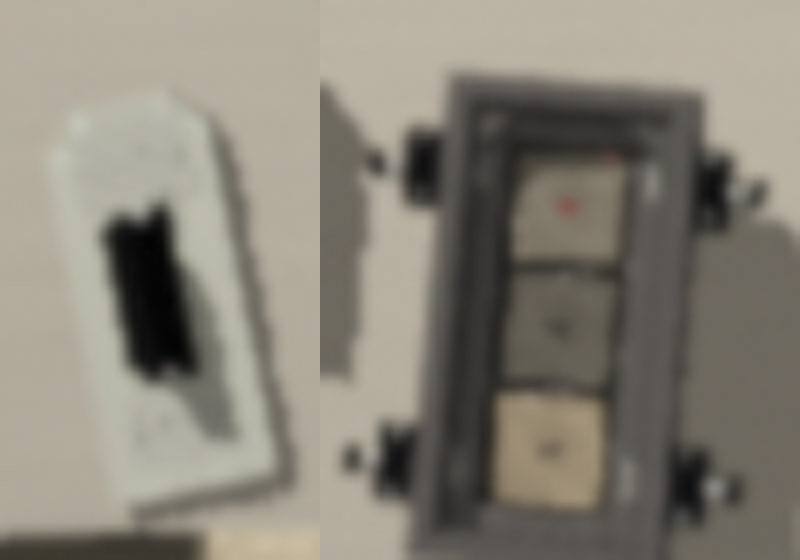

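View pics/c2.png

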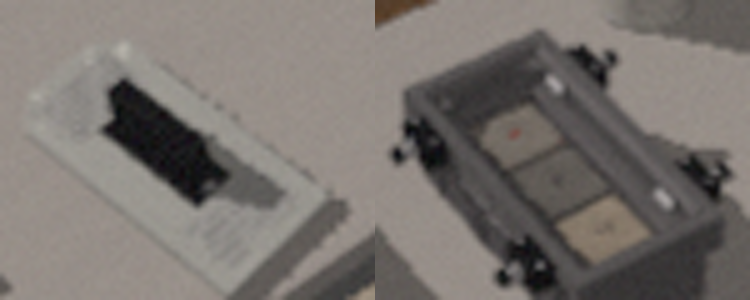

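View pics/c3.png

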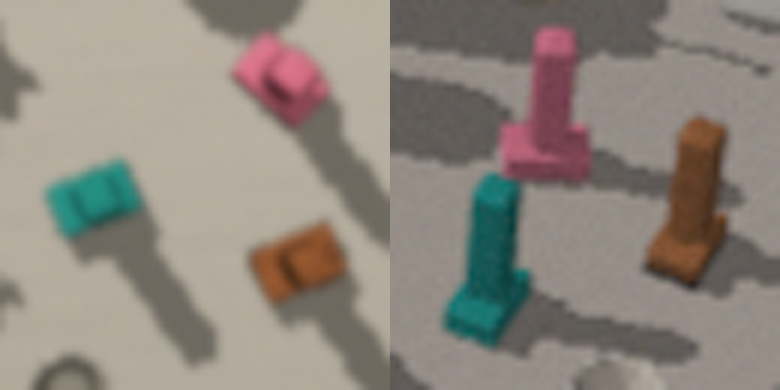

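```bash
cat > fit.py <<'E'
from h import *
from scipy.optimize import minimize
np.set_printoptions(precision=4,suppress=True)
def verts(polys,x,y,yaw):
    c,s=np.cos(yaw),np.sin(yaw); out=[]
    for P in polys:
        P=np.asarray(P,float); Q=P.copy(); Q[:,0]=x+c*P[:,0]-s*P[:,1]; Q[:,1]=y+s*P[:,0]+c*P[:,1]; out.append(Q)
    return out
def prism(xy,z0,z1): return [(a,b,z) for z in(z0,z1) for a,b in xy]
def rect(a,b,cx=0,cy=0): return [(cx+i*a/2,cy+j*b/2) for i in(-1,1) for j in(-1,1)]
LID=[prism([(-.075,-.032),(-.075,.032),(.061,.032),(.075,.018),(.075,-.018),(.061,-.032)],.0,.009),prism(rect(.056,.012),.009,.041)]
BLK=[prism(rect(.028,.044),0,.016),prism(rect(.02,.02),.016,.082)]
BOX=[prism(rect(.178,.092),0,.068)]+[prism(rect(.022,.098),.05,.066)] [:0]
def render(polys,pose,n,bb,S=8):
    u0,v0,w,h=bb; im=np.zeros((h*S,w*S),np.uint8)
    for P in verts(polys,*pose):
        q=np.array([(proj(n,p)-[u0,v0]+.5)*S for p in P]).astype(np.float32)
        cv2.fillConvexPoly(im,cv2.convexHull(q).astype(np.int32),255)
    return cv2.resize(im,(w,h),interpolation=cv2.INTER_AREA)/255.
def fitpose(polys,masks,x0):
    bbs={}
    for n,m in masks.items():
        v,u=np.nonzero(m); bbs[n]=(u.min()-8,v.min()-8,np.ptp(u)+17,np.ptp(v)+17)
    def cost(p,full=False):
        c=0;o={}
        for n,m in masks.items():
            u0,v0,w,h=bbs[n]; mm=m[v0:v0+h,u0:u0+w].astype(float); R=render(polys,(p[0]/1000,p[1]/1000,np.radians(p[2])),n,bbs[n])
            e=np.abs(R-mm).sum()/m.sum(); c+=e;o[n]=round(e,3)
        return o if full else c
    best=None
    for dy in(-4,0,4):
        x=[x0[0],x0[1],x0[2]+dy]
        q=minimize(cost,x,method='Nelder-Mead',options=dict(initial_simplex=[x]+[list(np.add(x,d)) for d in([5,0,0],[0,5,0],[0,0,5])],xatol=.05,fatol=1e-4))
        if best is None or q.fun<best.fun:best=q
    return best.x,cost(best.x,True)
E
cat > f1.py <<'E'
from fit import *
def M(n,q,i): return np.load(f"m_{n}_{q}_{i}.npy")
for ns in(("top","side"),("top",),("side",)):
    print(ns,"lid",*fitpose(LID,{n:M(n,"lid",0) for n in ns},(450,385,10)))
hs=cv2.cvtColor
def brown(n):
    p=np.load(f"{n}0.npz")['p']; H=cv2.cvtColor(p,cv2.COLOR_RGB2HSV).astype(int)
    m=((H[...,0]<=15)&(H[...,1]>120)&(H[...,2]>50)); k=np.zeros_like(m)
    if n=="top": k[218:252,360:392]=1
    else: k[190:228,378:402]=1
    return m&k
B={n:brown(n) for n in("top","side")}; print({n:b.sum() for n,b in B.items()})
for ns in(("top","side"),("top",),("side",)):
    print(ns,"block",*fitpose(BLK,{n:B[n] for n in ns},(443,-190,10)))
# box from rim
for n in("top","side"):
    C=cloud(n,np.load(f"{n}0.npz")['d'])
    P=C[(abs(C[...,0]-.55)<.13)&(abs(C[...,1]-.055)<.1)&(abs(C[...,2]-.068)<.004)]
    print(n,len(P),fit(P),np.median(P[:,2]))
    for nm,c in(("lidflange",(.45,.385)),):
        Q=C[(abs(C[...,0]-c[0])<.12)&(abs(C[...,1]-c[1])<.08)&(abs(C[...,2]-.009)<.004)]; print(nm,len(Q),fit(Q))
        Q=C[(abs(C[...,0]-c[0])<.12)&(abs(C[...,1]-c[1])<.08)&(abs(C[...,2]-.041)<.006)]; print("bar",len(Q),fit(Q))
    c=(.442,-.188)
    Q=C[(abs(C[...,0]-c[0])<.04)&(abs(C[...,1]-c[1])<.04)&(abs(C[...,2]-.082)<.006)]; print("blk top",len(Q),fit(Q))
E
python3 f1.py
```

```text
Traceback (most recent call last):
  File "f1.py", line 4, in <module>
    print(ns,"lid",*fitpose(LID,{n:M(n,"lid",0) for n in ns},(450,385,10)))
                    ~~~~~~~^^^^^^^^^^^^^^^^^^^^^^^^^^^^^^^^^^^^^^^^^^^^^^^
  File "fit.py", line 33, in fitpose
    q=minimize(cost,x,method='Nelder-Mead',options=dict(initial_simplex=[x]+[list(np.add(x,d)) for d in([5,0,0],[0,5,0],[0,0,5])],xatol=.05,fatol=1e-4))
  File "fit.py", line 27, in cost
    u0,v0,w,h=bbs[n]; mm=m[v0:v0+h,u0:u0+w].astype(float); R=render(polys,(p[0]/1000,p[1]/1000,np.radians(p[2])),n,bbs[n])
                                                             ~~~~~~^^^^^^^^^^^^^^^^^^^^^^^^^^^^^^^^^^^^^^^^^^^^^^^^^^^^^^^
  File "fit.py", line 17, in render
    q=np.array([(proj(n,p)-[u0,v0]+.5)*S for p in P]).astype(np.float32)
                 ~~~~^^^^^
  File "h.py", line 14, in proj
    F,m=f(n); c=m['R']@np.asarray(X)+m['t']; return np.array([c[0]/c[2]*F+m['cx'],c[1]/c[2]*F+m['cy']])
        ~^^^
  File "h.py", line 4, in f
    m=r.camera_model(n); return 200/np.tan(np.radians(m['vertical_fov']/2)),m
ValueError: time passes only in moves, steps and waits
```

```bash
python3 - <<'E'
s=open('h.py').read()
s=s.replace("""    m=r.camera_model(n); return""","""    if n not in _c: _c[n]=r.camera_model(n)
    m=_c[n]; return""").replace("def f(n)","_c={}\ndef f(n)")
open('h.py','w').write(s)
E
python3 f1.py
```

```text
('top', 'side') lid [446.846  382.172   10.9824] {'top': np.float64(0.083), 'side': np.float64(0.062)}
('top',) lid [446.9656 384.1225  10.6584] {'top': np.float64(0.066)}
('side',) lid [445.8862 381.2877  12.1137] {'side': np.float64(0.048)}
{'top': np.int64(116), 'side': np.int64(201)}
('top', 'side') block [ 444.5375 -191.2945   28.3741] {'top': np.float64(0.327), 'side': np.float64(0.334)}
('top',) block [ 444.0294 -189.8986   15.3133] {'top': np.float64(0.287)}
('side',) block [ 444.7299 -193.0059   36.1904] {'side': np.float64(0.296)}
top 799 (array([547.2,  52.6]), array([134. , 177.8]), 84.2) 0.06734334557597807
lidflange 873 (array([463.2, 384.4]), array([160.2, 204.8]), 88.0)
bar 83 (array([448.5, 383.3]), array([55.3, 13.1]), 12.8)
blk top 47 (array([ 446. , -189.2]), array([19.1, 19. ]), 26.4)
side 787 (array([543.3,  53.7]), array([138.9, 182.6]), 83.2) 0.06768444115404389
lidflange 1339 (array([462.8, 380.9]), array([149. , 197.9]), 88.3)
bar 128 (array([443.3, 381.4]), array([57.4, 12.7]), 9.8)
blk top 39 (array([ 440.8, -191.1]), array([17.5, 21.3]), 18.9)
```

```bash
cat > f2.py <<'E'
from fit import *
B={};BX={}
for n in("top","side"):
    a=np.load(f"{n}0.npz");C=cloud(n,a['d'])
    B[n]=(abs(C[...,0]-.444)<.045)&(abs(C[...,1]+.19)<.045)&(C[...,2]>.005)&(C[...,2]<.1)
    c,s=np.cos(np.radians(-6)),np.sin(np.radians(-6))
    X=C[...,0]-.546;Y=C[...,1]-.0535
    u=c*X+s*Y; v=-s*X+c*Y
    k=(abs(u)<.1)&(abs(v)<.052)&(abs(C[...,2]-.068)<.006)
    P=C[k]; print(n,"box rim",k.sum(),fit(P))
    # robust: edge extents in box frame
    for nm,w,o in(("u",u,v),("v",v,u)):
        print(nm,np.percentile(w[k],[.5,2,98,99.5])*1000)
    cv2.imwrite(f"pics/b_{n}.png",cv2.resize(B[n].astype(np.uint8)*255,None,fx=2,fy=2)); print(B[n].sum())
for ns in(("top","side"),("top",),("side",)):
    print(ns,"block",*fitpose(BLK,{n:B[n] for n in ns},(443,-190,18)))
BOX=[prism(rect(.178,.092),0.0,.068)]
# rim outer/inner via mask of hull of rim pts
RIM=[prism(rect(.178,.092),.067,.068)]
for n in("top","side"):
    a=np.load(f"{n}0.npz");C=cloud(n,a['d'])
    X=C[...,0]-.546;Y=C[...,1]-.0535
    u=c*X+s*Y; v=-s*X+c*Y
    k=((abs(u)<.1)&(abs(v)<.052)&(abs(C[...,2]-.068)<.005)).astype(np.uint8)
    vv,uu=np.nonzero(k); h=cv2.convexHull(np.stack([uu,vv],-1).astype(np.int32)); m=np.zeros_like(k); cv2.fillConvexPoly(m,h,1)
    BX[n]=m>0
for ns in(("top","side"),("top",),("side",)):
    print(ns,"box",*fitpose(RIM,{n:BX[n] for n in ns},(546,53.5,-6)))
E
python3 f2.py
```

```text
top box rim 812 (array([547.3,  53.4]), array([103.2, 177.8]), 84.2)
u [-87.1546 -86.0872  88.4244  89.5974]
v [-51.2728 -49.27    49.4412  51.1989]
149
side box rim 799 (array([543.9,  54.1]), array([103.5, 185.4]), 83.8)
u [-93.1515 -91.9938  84.9218  87.6471]
v [-50.9941 -49.5995  49.0174  51.2754]
245
('top', 'side') block [ 444.224  -190.82     20.7665] {'top': np.float64(0.248), 'side': np.float64(0.293)}
('top',) block [ 446.2935 -189.5813   21.2872] {'top': np.float64(0.16)}
('side',) block [ 442.8612 -193.6369   26.6593] {'side': np.float64(0.168)}
('top', 'side') box [546.0482  54.0944  -5.268 ] {'top': np.float64(0.123), 'side': np.float64(0.159)}
('top',) box [547.5764  55.447   -6.139 ] {'top': np.float64(0.116)}
('side',) box [541.601   55.878   -6.1315] {'side': np.float64(0.144)}
```

```bash
cat > go.py <<'E'
import sys
from h import *
from scipy.spatial.transform import Rotation as Ro
np.set_printoptions(precision=3,suppress=True)
def st():
    s=r.get_state(); R=Ro.from_euler('xyz',s['eef_rot'],degrees=True).as_matrix(); return s,R
def tgt(x,y,z,yaw=None):
    """tool y axis along yaw+90 (mod 180)"""
    s,R=st(); d=np.array([x,y,z])-s['tcp_pos']
    print("t",round(s['time_s'],2),"tcp",s['tcp_pos'],"F",s['contact_force'],"w",round(s['gripper_width'],4),"j",s['joints'])
    yy=np.degrees(np.arctan2(R[1,1],R[0,1])); print("tool y dir deg",round(yy,2),"x axis",R[:,0],"tool y",R[:,1],"tool z",R[:,2])
    if yaw is not None:
        for h in (90,-90):
            e=(yaw+h-yy+180)%360-180
            Rt=np.column_stack([[0,0,-1],[np.cos(np.radians(yaw+h)),np.sin(np.radians(yaw+h)),0],np.cross([0,0,-1],[np.cos(np.radians(yaw+h)),np.sin(np.radians(yaw+h)),0])])
            w=Ro.from_matrix(R.T@Rt).as_rotvec()
            print("yaw err",round(e,2),"rotvec rows units",w/.08,"; shift after turn, units",Rt.T@d/.02)
    print("shift now, units",R.T@d/.02, "world mm",d*1000)
if __name__=="__main__":
    a=[float(v) for v in sys.argv[1:]]; tgt(*a)
E
python3 go.py .50 -.20 .20 11; python3 go.py .447 .3825 .10 11
```

```text
t 1.4 tcp [ 0.156 -0.657  0.199] F [-0.292 -0.469 -0.369] w 0.0878 j [-60.099  20.547   0.682  -0.    -70.135 -16.506]
tool y dir deg 103.4 x axis [ 0. -0. -1.] tool y [-0.232  0.973 -0.   ] tool z [0.973 0.232 0.   ]
yaw err -2.4 rotvec rows units [0.523 0.    0.   ] ; shift after turn, units [-0.067 19.133 21.224]
yaw err 177.6 rotvec rows units [-38.747  -0.      0.   ] ; shift after turn, units [ -0.067 -19.133 -21.224]
shift now, units [-0.067 18.23  22.005] world mm [343.655 456.628   1.342]
t 1.4 tcp [ 0.156 -0.657  0.199] F [-0.292 -0.469 -0.369] w 0.0878 j [-60.099  20.547   0.682  -0.    -70.135 -16.506]
tool y dir deg 103.4 x axis [ 0. -0. -1.] tool y [-0.232  0.973 -0.   ] tool z [0.973 0.232 0.   ]
yaw err -2.4 rotvec rows units [0.523 0.    0.   ] ; shift after turn, units [ 4.933 48.229 24.18 ]
yaw err 177.6 rotvec rows units [-38.747  -0.      0.   ] ; shift after turn, units [  4.933 -48.229 -24.18 ]
shift now, units [ 4.933 47.176 26.174] world mm [ 290.655 1039.128  -98.658]
```

>>> arm_command --plan '[{"dy":0.85,"dz":1,"wx":0.52},{"dy":0.85,"dz":1},{"dy":0.85,"dz":1},{"dy":0.85,"dz":1},{"dy":0.85,"dz":1},{"dy":0.85,"dz":1},{"dy":0.85,"dz":1},{"dy":0.85,"dz":1},{"dy":0.85,"dz":1},{"dy":0.85,"dz":1},{"dy":0.85,"dz":1},{"dy":0.85,"dz":1},{"dy":0.85,"dz":1},{"dy":0.85,"dz":1},{"dy":0.85,"dz":1},{"dy":0.85,"dz":1}]' --fingers 0.2 --force 40

```text
schema error: expected keys dx, dy, dz, wx, wy, wz
```

```bash
python3 go.py .447 .3825 .10 11
```

```text
t 1.4 tcp [ 0.156 -0.657  0.199] F [-0.292 -0.469 -0.369] w 0.0878 j [-60.099  20.547   0.682  -0.    -70.135 -16.506]
tool y dir deg 103.4 x axis [ 0. -0. -1.] tool y [-0.232  0.973 -0.   ] tool z [0.973 0.232 0.   ]
yaw err -2.4 rotvec rows units [0.523 0.    0.   ] ; shift after turn, units [ 4.933 48.229 24.18 ]
yaw err 177.6 rotvec rows units [-38.747  -0.      0.   ] ; shift after turn, units [  4.933 -48.229 -24.18 ]
shift now, units [ 4.933 47.176 26.174] world mm [ 290.655 1039.128  -98.658]
```

>>> arm_command --plan '[{"dx":0,"dy":0.85,"dz":1,"wx":0.52,"wy":0,"wz":0},{"dx":0,"dy":0.85,"dz":1,"wx":0,"wy":0,"wz":0},{"dx":0,"dy":0.85,"dz":1,"wx":0,"wy":0,"wz":0},{"dx":0,"dy":0.85,"dz":1,"wx":0,"wy":0,"wz":0},{"dx":0,"dy":0.85,"dz":1,"wx":0,"wy":0,"wz":0},{"dx":0,"dy":0.85,"dz":1,"wx":0,"wy":0,"wz":0},{"dx":0,"dy":0.85,"dz":1,"wx":0,"wy":0,"wz":0},{"dx":0,"dy":0.85,"dz":1,"wx":0,"wy":0,"wz":0},{"dx":0,"dy":0.85,"dz":1,"wx":0,"wy":0,"wz":0},{"dx":0,"dy":0.85,"dz":1,"wx":0,"wy":0,"wz":0},{"dx":0,"dy":0.85,"dz":1,"wx":0,"wy":0,"wz":0},{"dx":0,"dy":0.85,"dz":1,"wx":0,"wy":0,"wz":0},{"dx":0,"dy":0.85,"dz":1,"wx":0,"wy":0,"wz":0},{"dx":0,"dy":0.85,"dz":1,"wx":0,"wy":0,"wz":0},{"dx":0,"dy":0.85,"dz":1,"wx":0,"wy":0,"wz":0},{"dx":0,"dy":0.85,"dz":1,"wx":0,"wy":0,"wz":0}]' --fingers 0.2 --force 40

```text
time_s: 2.73
tcp_pos: [0.4265, -0.3175, 0.1989]
eef_rot: [-46.5, 89.8, -36.1]
contact_force: [-0.7, -0.7, -0.6]
gripper_width: 0.0351
```

```bash
python3 go.py .447 .3825 .10 11
```

```text
t 2.73 tcp [ 0.426 -0.317  0.199] F [-0.667 -0.668 -0.592] w 0.0351 j [-15.467   6.897 -17.485   0.066 -65.46  -64.097]
tool y dir deg 100.46 x axis [ 0.002 -0.002 -1.   ] tool y [-0.182  0.983 -0.002] tool z [0.983 0.182 0.002]
yaw err 0.54 rotvec rows units [-0.117  0.025  0.027] ; shift after turn, units [ 4.946 34.159  7.684]
yaw err -179.46 rotvec rows units [39.153  0.042 -0.04 ] ; shift after turn, units [  4.946 -34.159  -7.684]
shift now, units [ 4.888 34.241  7.353] world mm [ 20.506 699.962 -98.929]
```

>>> arm_command --plan '[{"dx":0,"dy":1,"dz":0.4,"wx":-0.1,"wy":0,"wz":0},{"dx":0,"dy":1,"dz":0.4,"wx":0,"wy":0,"wz":0},{"dx":0,"dy":1,"dz":0.4,"wx":0,"wy":0,"wz":0},{"dx":0,"dy":1,"dz":0.4,"wx":0,"wy":0,"wz":0},{"dx":0,"dy":1,"dz":0.4,"wx":0,"wy":0,"wz":0},{"dx":0,"dy":1,"dz":0.4,"wx":0,"wy":0,"wz":0},{"dx":0,"dy":1,"dz":0.4,"wx":0,"wy":0,"wz":0},{"dx":0,"dy":1,"dz":0.4,"wx":0,"wy":0,"wz":0},{"dx":0,"dy":1,"dz":0.4,"wx":0,"wy":0,"wz":0},{"dx":0,"dy":1,"dz":0.4,"wx":0,"wy":0,"wz":0},{"dx":0,"dy":1,"dz":0.4,"wx":0,"wy":0,"wz":0},{"dx":0,"dy":1,"dz":0.3,"wx":0,"wy":0,"wz":0},{"dx":0,"dy":1,"dz":0.3,"wx":0,"wy":0,"wz":0},{"dx":0,"dy":1,"dz":0.3,"wx":0,"wy":0,"wz":0},{"dx":0,"dy":1,"dz":0.3,"wx":0,"wy":0,"wz":0},{"dx":0,"dy":1,"dz":0.3,"wx":0,"wy":0,"wz":0},{"dx":0,"dy":1,"dz":0.3,"wx":0,"wy":0,"wz":0},{"dx":0,"dy":1,"dz":0.3,"wx":0,"wy":0,"wz":0},{"dx":0,"dy":1,"dz":0.3,"wx":0,"wy":0,"wz":0},{"dx":0,"dy":1,"dz":0.2,"wx":0,"wy":0,"wz":0}]'

```text
time_s: 4.4
tcp_pos: [0.4923, 0.1245, 0.2031]
eef_rot: [-10.1, 89.2, 1.0]
contact_force: [0.3, -0.6, -0.4]
gripper_width: 0.0351
```

```bash
python3 go.py .447 .3825 .10 11
```

```text
t 4.4 tcp [0.492 0.124 0.203] F [ 0.297 -0.584 -0.397] w 0.0351 j [  36.764    3.972  -20.421    0.487  -64.995 -115.845]
tool y dir deg 101.12 x axis [ 0.013  0.    -1.   ] tool y [-0.193  0.981 -0.002] tool z [0.981 0.193 0.013]
yaw err -0.12 rotvec rows units [0.027 0.162 0.029] ; shift after turn, units [ 5.153 13.095  0.238]
yaw err 179.88 rotvec rows units [-39.242  -0.045   0.255] ; shift after turn, units [  5.153 -13.095  -0.238]
shift now, units [ 5.126 13.107  0.199] world mm [ -45.308  258.005 -103.069]
```

>>> arm_command --plan '[{"dx":0,"dy":1,"dz":0,"wx":0,"wy":0.16,"wz":0.03},{"dx":0,"dy":1,"dz":0,"wx":0,"wy":0,"wz":0},{"dx":0,"dy":1,"dz":0,"wx":0,"wy":0,"wz":0},{"dx":0,"dy":1,"dz":0,"wx":0,"wy":0,"wz":0},{"dx":0,"dy":1,"dz":0,"wx":0,"wy":0,"wz":0},{"dx":0,"dy":1,"dz":0,"wx":0,"wy":0,"wz":0},{"dx":0,"dy":1,"dz":0,"wx":0,"wy":0,"wz":0},{"dx":0.2,"dy":1,"dz":0,"wx":0,"wy":0,"wz":0},{"dx":0.5,"dy":1,"dz":0,"wx":0,"wy":0,"wz":0},{"dx":0.8,"dy":1,"dz":0,"wx":0,"wy":0,"wz":0},{"dx":0.8,"dy":1,"dz":0,"wx":0,"wy":0,"wz":0},{"dx":0.8,"dy":0.7,"dz":0,"wx":0,"wy":0,"wz":0},{"dx":0.8,"dy":0.2,"dz":0,"wx":0,"wy":0,"wz":0},{"dx":0,"dy":0,"dz":0,"wx":0,"wy":0,"wz":0},{"dx":0,"dy":0,"dz":0,"wx":0,"wy":0,"wz":0}]'

```text
time_s: 5.65
tcp_pos: [0.4443, 0.3761, 0.1261]
eef_rot: [32.8, 89.5, 44.2]
contact_force: [1.0, 0.9, -0.7]
gripper_width: 0.0352
```

```bash
python3 go.py .447 .3825 .03 11
python3 - <<'E'
from h import *
o=[]
for n,b in(("top",(150,190,80,80)),("side",(170,270,110,80))):
    p,d=r.capture(n); x,y,w,h=b; o.append(cv2.resize(p[y:y+h,x:x+w],(w*400//80,400),interpolation=cv2.INTER_CUBIC)[:,:400])
cv2.imwrite("pics/d1.png",np.hstack(o)[:,:,::-1])
E
```

```text
t 5.65 tcp [0.444 0.376 0.126] F [ 1.035  0.878 -0.733] w 0.0352 j [  59.584   14.853  -17.587    0.161  -57.069 -138.256]
tool y dir deg 101.42 x axis [ 0.006  0.006 -1.   ] tool y [-0.198  0.98   0.005] tool z [0.98  0.198 0.007]
yaw err -0.42 rotvec rows units [ 0.09   0.093 -0.06 ] ; shift after turn, units [4.807 0.29  0.194]
yaw err 179.58 rotvec rows units [-39.179   0.095   0.146] ; shift after turn, units [ 4.807 -0.29  -0.194]
shift now, units [4.81  0.266 0.161] world mm [  2.707   6.445 -96.141]
```

View pics/d1.png

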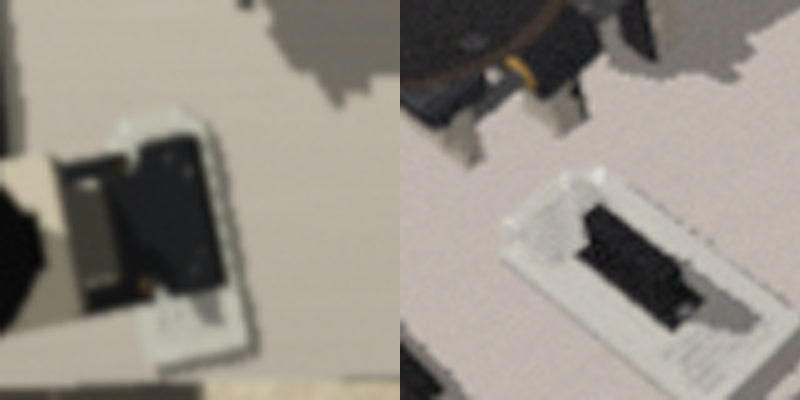

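The gripper is over the lid, and the side view shows the two fingers on either side of the bar line. Next I descend.

>>> arm_command --plan '[{"dx":0.5,"dy":0.26,"dz":0.2,"wx":0.09,"wy":0.09,"wz":-0.06},{"dx":1,"dy":0,"dz":0,"wx":0,"wy":0,"wz":0},{"dx":1,"dy":0,"dz":0,"wx":0,"wy":0,"wz":0},{"dx":1,"dy":0,"dz":0,"wx":0,"wy":0,"wz":0},{"dx":0.6,"dy":0,"dz":0,"wx":0,"wy":0,"wz":0},{"dx":0,"dy":0,"dz":0,"wx":0,"wy":0,"wz":0}]'

```text
time_s: 6.25
tcp_pos: [0.4532, 0.3848, 0.0486]
eef_rot: [45.1, 89.2, 55.8]
contact_force: [-1.0, -0.2, -0.6]
gripper_width: 0.035
```

```bash
python3 go.py .447 .3825 .03 11
```

```text
t 6.25 tcp [0.453 0.385 0.049] F [-0.987 -0.232 -0.571] w 0.035 j [  59.193   20.475  -21.173    0.064  -47.561 -138.567]
tool y dir deg 100.67 x axis [ 0.008  0.011 -1.   ] tool y [-0.185  0.983  0.01 ] tool z [0.983 0.185 0.01 ]
yaw err 0.33 rotvec rows units [-0.072  0.122 -0.122] ; shift after turn, units [ 0.928 -0.055 -0.325]
yaw err -179.67 rotvec rows units [39.197 -0.191 -0.192] ; shift after turn, units [0.928 0.055 0.325]
shift now, units [ 0.924 -0.066 -0.334] world mm [ -6.168  -2.319 -18.562]
```

>>> arm_command --plan '[{"dx":0.4,"dy":-0.06,"dz":-0.33,"wx":-0.07,"wy":0.12,"wz":-0.12},{"dx":0.5,"dy":0,"dz":0,"wx":0,"wy":0,"wz":0},{"dx":0,"dy":0,"dz":0,"wx":0,"wy":0,"wz":0}]'

```text
time_s: 6.5
tcp_pos: [0.448, 0.3829, 0.0311]
eef_rot: [38.2, 89.9, 49.1]
contact_force: [-1.0, 0.0, 0.6]
gripper_width: 0.0347
```

```bash
python3 go.py .447 .3825 .03 11
```

```text
t 6.5 tcp [0.448 0.383 0.031] F [-1.006  0.008  0.569] w 0.0347 j [  59.522   21.663  -22.152    0.021  -46.101 -138.603]
tool y dir deg 100.93 x axis [ 0.001  0.001 -1.   ] tool y [-0.19   0.982  0.001] tool z [0.982 0.19  0.001]
yaw err 0.07 rotvec rows units [-0.015  0.015 -0.012] ; shift after turn, units [ 0.053 -0.01  -0.055]
yaw err -179.93 rotvec rows units [39.255 -0.018 -0.023] ; shift after turn, units [0.053 0.01  0.055]
shift now, units [ 0.053 -0.01  -0.055] world mm [-1.036 -0.411 -1.058]
```

Now close on the bar, then lift.

>>> arm_command --plan '[{"dx":0,"dy":0,"dz":0,"wx":0,"wy":0,"wz":0},{"dx":0,"dy":0,"dz":0,"wx":0,"wy":0,"wz":0},{"dx":0,"dy":0,"dz":0,"wx":0,"wy":0,"wz":0},{"dx":0,"dy":0,"dz":0,"wx":0,"wy":0,"wz":0},{"dx":0,"dy":0,"dz":0,"wx":0,"wy":0,"wz":0}]' --fingers 1 --force 40

```text
time_s: 6.92
tcp_pos: [0.449, 0.3843, 0.0332]
eef_rot: [40.2, 89.7, 51.1]
contact_force: [-0.5, 0.4, -0.3]
gripper_width: 0.0071
```

>>> arm_command --plan '[{"dx":-0.5,"dy":0,"dz":0,"wx":0,"wy":0,"wz":0},{"dx":-1,"dy":0,"dz":0,"wx":0,"wy":0,"wz":0},{"dx":-1,"dy":0,"dz":0,"wx":0,"wy":0,"wz":0},{"dx":-1,"dy":0,"dz":0,"wx":0,"wy":0,"wz":0},{"dx":-1,"dy":0,"dz":0,"wx":0,"wy":0,"wz":0},{"dx":-1,"dy":0,"dz":0,"wx":0,"wy":0,"wz":0},{"dx":-0.5,"dy":0,"dz":0,"wx":0,"wy":0,"wz":0}]'

```text
time_s: 7.5
tcp_pos: [0.4479, 0.3822, 0.1613]
eef_rot: [17.6, 89.9, 28.5]
contact_force: [1.3, 0.5, 0.2]
gripper_width: 0.0005
```

```bash
python3 go.py .546 .054 .15 -6
```

```text
t 7.5 tcp [0.448 0.382 0.161] F [1.267 0.488 0.218] w 0.0005 j [  59.537   13.968  -13.747    0.073  -62.177 -138.603]
tool y dir deg 100.97 x axis [ 0.002  0.001 -1.   ] tool y [-0.19   0.982  0.001] tool z [0.982 0.19  0.002]
yaw err -16.97 rotvec rows units [ 3.702  0.025 -0.012] ; shift after turn, units [  0.564 -15.807   6.596]
yaw err 163.03 rotvec rows units [-35.568   0.017   0.035] ; shift after turn, units [ 0.564 15.807 -6.596]
shift now, units [  0.556 -17.044   1.694] world mm [  98.142 -328.204  -11.281]
```

Run:
```python
from h import *
o=[]
for n,b in(("top",(140,180,90,90)),("side",(150,240,110,110))):
    p,d=r.capture(n); np.savez(f"{n}1.npz",p=p,d=d); x,y,w,h=b; o.append(cv2.resize(p[y:y+h,x:x+w],(400,400),interpolation=cv2.INTER_CUBIC)[:,:400])
cv2.imwrite("pics/d2.png",np.hstack(o)[:,:,::-1])
```

```text
(no output)
```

View pics/d2.png

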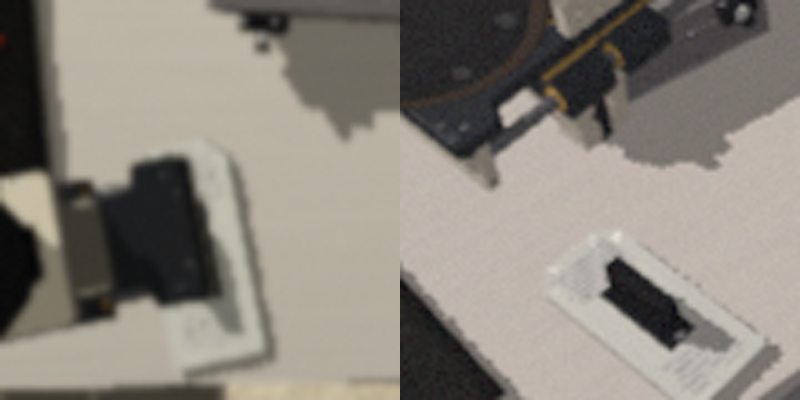

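Run:
```python
from h import *
tp=np.array([.448,.382,.161])
o=[]
for n,b in(("top",(120,150,130,130)),("side",(110,180,170,170))):
    p=np.load(f"{n}1.npz")['p'].copy(); x,y,w,h=b
    im=cv2.resize(p[y:y+h,x:x+w],(400,400),interpolation=cv2.INTER_CUBIC);k=400/w
    for X,c in((tp,(255,0,0)),(tp-[0,0,.011],(0,255,0)),(tp+[0,0,.008],(0,0,255)),([.447,.3825,.041],(255,0,255))):
        q=(proj(n,X)-[x,y]+.5)*k; cv2.circle(im,tuple(int(a) for a in q),3,c,-1)
    o.append(im)
cv2.imwrite("pics/d3.png",np.hstack(o)[:,:,::-1])
```

```text
(no output)
```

View pics/d3.png

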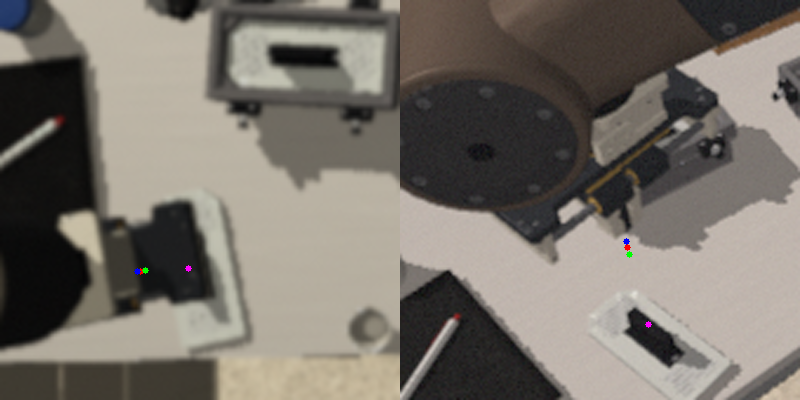

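Run:
```python
from h import *
s=r.get_state(); tp=s['tcp_pos'];print(tp,s['time_s'],s['gripper_width'],s['qd'])
o=[]
for n,b in(("top",(120,150,130,130)),("side",(110,180,170,170))):
    p,d=r.capture(n); np.savez(f"{n}2.npz",p=p,d=d); x,y,w,h=b
    im=cv2.resize(p[y:y+h,x:x+w],(400,400),interpolation=cv2.INTER_CUBIC);k=400/w
    for X,c in((tp,(255,0,0)),(tp-[0,0,.011],(0,255,0)),(tp+[0,0,.008],(0,0,255)),([.447,.3825,.041],(255,0,255))):
        q=(proj(n,X)-[x,y]+.5)*k; cv2.circle(im,tuple(int(a) for a in q),3,c,-1)
    o.append(im)
cv2.imwrite("pics/d4.png",np.hstack(o)[:,:,::-1])
print(r.get_state()['tcp_pos'])
```

```text
[0.44814568 0.38269405 0.16125511] 7.6 8.151278888386801e-05 [-0.05121549  1.83413918 -2.66991282 -1.00491428  2.13029767  0.01573255]
[0.44693746 0.38143521 0.15809244]
```

View pics/d4.png

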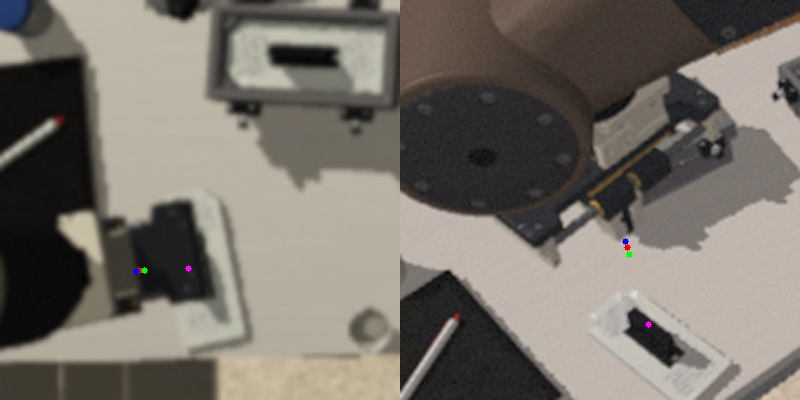

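Run:
```python
from h import *
a=np.load("side2.npz");p=a['p'].copy();C=cloud("side",a['d'])
x,y,w,h=160,240,80,60
im=cv2.resize(p[y:y+h,x:x+w],(800,600),interpolation=cv2.INTER_NEAREST)
tp=np.array([.448,.3827,.161])
for X,c in((tp,(255,0,0)),(tp-[0,0,.011],(0,255,0))):
    q=(proj("side",X)-[x,y]+.5)*10; cv2.circle(im,tuple(int(v) for v in q),4,c,-1)
cv2.imwrite("pics/d5.png",im[:,:,::-1])
np.set_printoptions(precision=3,suppress=True,linewidth=200)
for v in range(268,290,2): print(v,[tuple(np.round(C[v,u]*1000).astype(int).tolist()) for u in range(196,214,2)])
```

```text
268 [(405, 408, 275), (403, 405, 275), (403, 401, 271), (405, 397, 267), (406, 393, 262), (406, 389, 259), (438, 374, 218), (438, 370, 215), (435, 366, 214)]
270 [(406, 408, 269), (405, 405, 267), (403, 402, 267), (403, 398, 264), (436, 383, 221), (440, 378, 213), (441, 373, 208), (437, 371, 210), (438, 366, 205)]
272 [(409, 408, 260), (402, 407, 266), (404, 403, 261), (433, 389, 222), (435, 385, 217), (439, 379, 209), (438, 376, 206), (438, 371, 203), (439, 367, 199)]
274 [(447, 397, 209), (404, 407, 258), (432, 394, 220), (433, 390, 216), (437, 385, 209), (438, 381, 204), (438, 377, 201), (437, 373, 199), (438, 369, 195)]
276 [(450, 397, 200), (441, 396, 208), (431, 396, 217), (435, 391, 209), (433, 387, 208), (436, 382, 201), (438, 377, 195), (440, 373, 189), (589, 314, -3)]
278 [(609, 349, -1), (444, 396, 199), (437, 395, 204), (434, 392, 204), (434, 388, 201), (433, 384, 199), (439, 378, 188), (584, 322, 1), (584, 317, -2)]
280 [(600, 353, 3), (600, 348, -1), (439, 395, 196), (433, 393, 200), (432, 390, 198), (436, 385, 190), (582, 329, 1), (581, 324, -2), (577, 321, -2)]
282 [(595, 356, 3), (595, 351, -2), (593, 347, -3), (432, 395, 196), (582, 340, 2), (579, 337, 2), (577, 332, 0), (577, 327, -4), (567, 325, 4)]
284 [(590, 359, 1), (587, 355, 1), (584, 351, 1), (582, 347, 0), (579, 343, -1), (573, 340, 2), (571, 336, 1), (567, 332, 2), (564, 328, 2)]
286 [(585, 362, 1), (583, 358, 0), (579, 354, 0), (579, 349, -4), (571, 347, 3), (569, 342, 1), (566, 338, 0), (565, 334, -3), (560, 331, 0)]
288 [(579, 365, 1), (579, 360, -2), (575, 356, -2), (570, 353, 0), (568, 349, -1), (564, 345, 0), (560, 342, 1), (556, 338, 2), (554, 334, 1)]
```

View pics/d5.png

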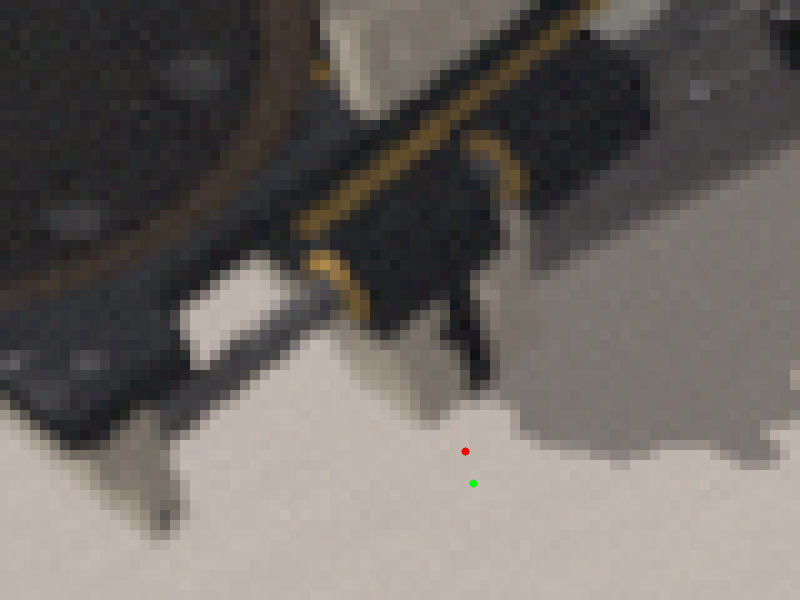

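```bash
python3 - <<'E'
from plant import r
print(r.tcp_to_tips,[a for a in dir(r) if a[0]!='_']); s=r.get_state(); print(s['tcp_pos'],s['joints'],s['contact_force'])
import numpy as np
E
python3 - <<'E'
import sys; sys.path.insert(0,'.')
from h import *
# finger depth in both epochs, also top0 start? check side1 low points near tool
for n in("side1","side2"):
    C=cloud("side",np.load(f"{n}.npz")['d'])
    k=(abs(C[...,0]-.448)<.04)&(abs(C[...,1]-.383)<.05)&(C[...,2]>.06)&(C[...,2]<.24)
    P=C[k]; print(n,len(P),np.percentile(P[:,2],[0,2,5,10,50]))
E
```

```text
0.011 ['Unreachable', 'camera_model', 'capture', 'close_job', 'cut_out', 'get_state', 'spot_point', 'tcp_to_tips']
[0.44693746 0.38143521 0.15809244] [ 5.95350682e+01  1.41129176e+01 -1.39684592e+01  6.60528406e-03
 -6.19679418e+01 -1.38601970e+02] [-1.0396541  -0.21619637 -0.02603435]
side1 200 [0.19278378 0.19429987 0.19589789 0.19732968 0.21001531]
side2 194 [0.18639299 0.18985711 0.19158229 0.19370317 0.20575225]
```

Depth puts the real fingertips at about z = 0.188, where the reported pose implies about 0.147 to 0.150. So the fingers sit about 38 mm higher than stated, and they closed above the bar. I'll reopen them, lower step by step and check with the camera.

>>> arm_command --plan '[{"dx":1,"dy":0,"dz":0,"wx":0,"wy":0,"wz":0},{"dx":1,"dy":0,"dz":0,"wx":0,"wy":0,"wz":0},{"dx":1,"dy":0,"dz":0,"wx":0,"wy":0,"wz":0},{"dx":1,"dy":0,"dz":0,"wx":0,"wy":0,"wz":0},{"dx":0.8,"dy":0,"dz":0,"wx":0,"wy":0,"wz":0},{"dx":0.3,"dy":0,"dz":0,"wx":0,"wy":0,"wz":0},{"dx":0,"dy":0,"dz":0,"wx":0,"wy":0,"wz":0},{"dx":0,"dy":0,"dz":0,"wx":0,"wy":0,"wz":0}]' --fingers 0.2

```text
time_s: 8.37
tcp_pos: [0.4446, 0.3778, 0.0484]
eef_rot: [-134.8, 89.5, -123.9]
contact_force: [0.3, 0.6, 0.2]
gripper_width: 0.0347
```

```bash
cat > tip.py <<'E'
from h import *
import sys
s=r.get_state(); tp=s['tcp_pos'];print(tp,s['time_s'],s['gripper_width'],s['contact_force'])
p,d=r.capture("side"); np.savez(f"cur_side.npz",p=p,d=d); C=cloud("side",d)
q=proj("side",tp-[0,0,.011])
x,y,w,h=int(q[0])-40,int(q[1])-35,80,60
x=max(0,min(x,560));y=max(0,min(y,340))
im=cv2.resize(p[y:y+h,x:x+w],(800,600),interpolation=cv2.INTER_CUBIC)
for X,c in((tp,(255,0,0)),(tp-[0,0,.011],(0,255,0)),(tp+[0,0,.028],(0,255,255))):
    qq=(proj("side",X)-[x,y]+.5)*10; cv2.circle(im,tuple(int(v) for v in qq),4,c,-1)
cv2.imwrite(f"pics/{sys.argv[1]}.png",im[:,:,::-1]); print("crop origin",x,y)
print(r.get_state()['tcp_pos'])
E
python3 tip.py e1
```

```text
[0.4445628  0.37778212 0.04839853] 8.3667 0.034652640595586454 [0.33792804 0.5715632  0.1924826 ]
crop origin 177 282
[0.44460726 0.37792287 0.04864662]
```

View pics/e1.png

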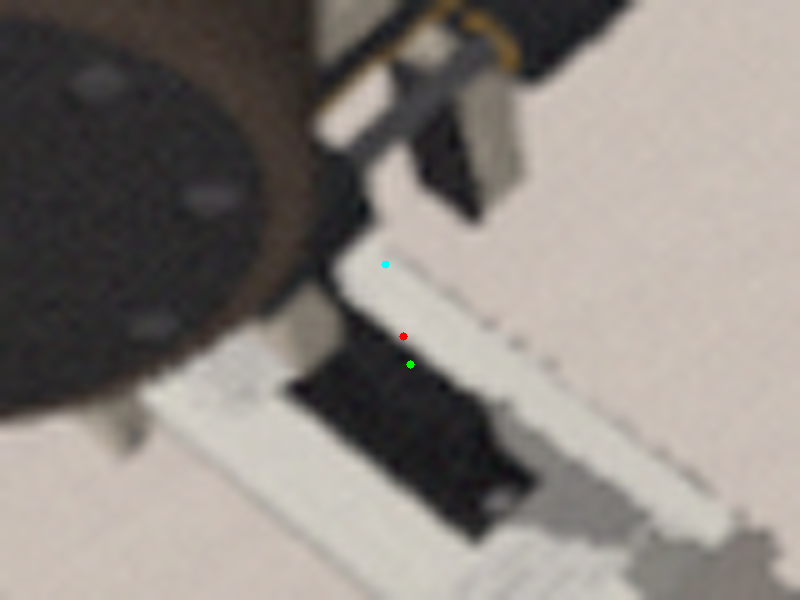

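```bash
python3 go.py .447 .3825 -.008 11
```

```text
t 8.42 tcp [0.445 0.378 0.049] F [-0.862 -0.745 -0.832] w 0.0349 j [  59.531   20.277  -21.428   -0.043  -48.764 -138.607]
tool y dir deg 100.9 x axis [-0.005 -0.007 -1.   ] tool y [-0.189  0.982 -0.006] tool z [ 0.982  0.189 -0.006]
yaw err 0.1 rotvec rows units [-0.023 -0.073  0.072] ; shift after turn, units [2.832 0.202 0.161]
yaw err -179.9 rotvec rows units [39.247  0.113  0.115] ; shift after turn, units [ 2.832 -0.202 -0.161]
shift now, units [2.83  0.218 0.177] world mm [  2.393   4.577 -56.647]
```

>>> arm_command --plan '[{"dx":0.4,"dy":0.21,"dz":0.17,"wx":0,"wy":-0.07,"wz":0.07},{"dx":0.6,"dy":0,"dz":0,"wx":0,"wy":0,"wz":0},{"dx":0.6,"dy":0,"dz":0,"wx":0,"wy":0,"wz":0},{"dx":0.2,"dy":0,"dz":0,"wx":0,"wy":0,"wz":0},{"dx":0,"dy":0,"dz":0,"wx":0,"wy":0,"wz":0}]'

```text
time_s: 8.83
tcp_pos: [0.4501, 0.3872, 0.0151]
eef_rot: [44.4, 89.4, 55.3]
contact_force: [0.1, -0.2, 0.4]
gripper_width: 0.0351
```

```bash
python3 go.py .447 .3825 -.008 11; python3 tip.py e2
```

```text
t 8.83 tcp [0.45  0.387 0.015] F [ 0.057 -0.195  0.373] w 0.0351 j [  59.587   22.877  -22.896    0.068  -43.606 -138.696]
tool y dir deg 100.94 x axis [ 0.006  0.009 -1.   ] tool y [-0.19   0.982  0.008] tool z [0.982 0.19  0.008]
yaw err 0.06 rotvec rows units [-0.013  0.097 -0.095] ; shift after turn, units [ 1.156 -0.203 -0.197]
yaw err -179.94 rotvec rows units [39.256 -0.149 -0.153] ; shift after turn, units [1.156 0.203 0.197]
shift now, units [ 1.153 -0.212 -0.205] world mm [ -3.088  -4.73  -23.114]
[0.45008787 0.38722995 0.01511387] 8.8333 0.03514510639533288 [ 0.05664885 -0.1951422   0.37316423]
crop origin 174 291
[0.45013319 0.38725689 0.01542994]
```

View pics/e2.png

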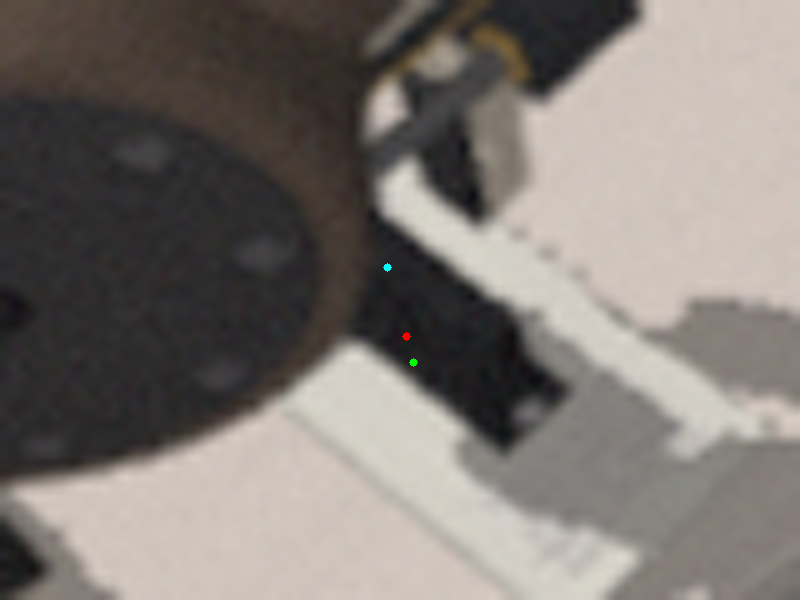

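>>> arm_command --plan '[{"dx":0.5,"dy":-0.2,"dz":-0.2,"wx":0,"wy":0.1,"wz":-0.1},{"dx":0.5,"dy":0,"dz":0,"wx":0,"wy":0,"wz":0},{"dx":0.1,"dy":0,"dz":0,"wx":0,"wy":0,"wz":0},{"dx":0,"dy":0,"dz":0,"wx":0,"wy":0,"wz":0}]'

```text
time_s: 9.22
tcp_pos: [0.4476, 0.3836, -0.0066]
eef_rot: [40.6, 89.9, 51.6]
contact_force: [-0.5, 0.1, 1.1]
gripper_width: 0.0349
```

```bash
python3 go.py .447 .3825 -.008 11; python3 tip.py e3
```

```text
t 9.22 tcp [ 0.448  0.384 -0.007] F [-0.525  0.052  1.062] w 0.0349 j [  59.597   24.466  -24.022    0.028  -41.383 -138.66 ]
tool y dir deg 100.96 x axis [ 0.001  0.002 -1.   ] tool y [-0.19   0.982  0.001] tool z [0.982 0.19  0.002]
yaw err 0.04 rotvec rows units [-0.009  0.022 -0.019] ; shift after turn, units [ 0.068 -0.049 -0.042]
yaw err -179.96 rotvec rows units [39.261 -0.029 -0.034] ; shift after turn, units [0.068 0.049 0.042]
shift now, units [ 0.068 -0.049 -0.042] world mm [-0.633 -1.123 -1.356]
[ 0.4476335   0.38362261 -0.00664383] 9.2167 0.03493108690274675 [-0.5249339   0.05239198  1.06244498]
crop origin 178 296
[ 0.44762658  0.38362714 -0.00656696]
```

View pics/e3.png

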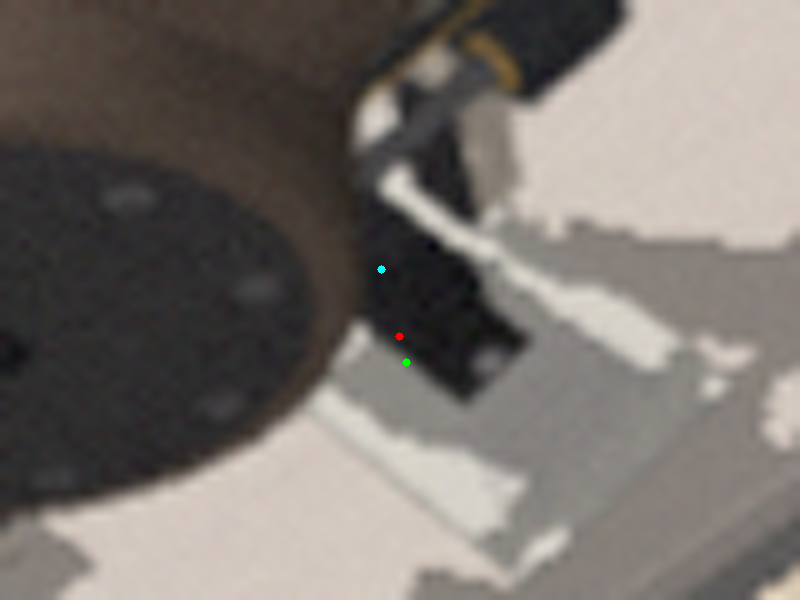

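>>> arm_command --plan '[{"dx":0,"dy":0,"dz":0,"wx":0,"wy":0,"wz":0},{"dx":0,"dy":0,"dz":0,"wx":0,"wy":0,"wz":0},{"dx":0,"dy":0,"dz":0,"wx":0,"wy":0,"wz":0},{"dx":0,"dy":0,"dz":0,"wx":0,"wy":0,"wz":0},{"dx":0,"dy":0,"dz":0,"wx":0,"wy":0,"wz":0},{"dx":0,"dy":0,"dz":0,"wx":0,"wy":0,"wz":0}]' --fingers 1 --force 40

```text
time_s: 9.77
tcp_pos: [0.4479, 0.384, -0.0059]
eef_rot: [42.6, 89.8, 53.5]
contact_force: [0.4, 0.8, -2.1]
gripper_width: 0.0118
```

>>> arm_command --plan '[{"dx":-0.5,"dy":0,"dz":0,"wx":0,"wy":0,"wz":0},{"dx":-1,"dy":0,"dz":0,"wx":0,"wy":0,"wz":0},{"dx":-1,"dy":0,"dz":0,"wx":0,"wy":0,"wz":0},{"dx":-1,"dy":0,"dz":0,"wx":0,"wy":0,"wz":0},{"dx":-1,"dy":0,"dz":0,"wx":0,"wy":0,"wz":0},{"dx":-1,"dy":0,"dz":0,"wx":0,"wy":0,"wz":0},{"dx":-0.5,"dy":0,"dz":0,"wx":0,"wy":0,"wz":0},{"dx":0,"dy":0,"dz":0,"wx":0,"wy":0,"wz":0}]'

```text
time_s: 10.43
tcp_pos: [0.4463, 0.3815, 0.1222]
eef_rot: [-131.7, 89.9, -120.8]
contact_force: [-0.1, 0.1, -1.9]
gripper_width: 0.0114
```

```bash
python3 go.py .546 .054 .12 -6
```

```text
t 10.43 tcp [0.446 0.381 0.122] F [-0.063  0.086 -1.944] w 0.0114 j [  59.589   15.879  -16.649   -0.001  -57.553 -138.671]
tool y dir deg 100.92 x axis [-0.001 -0.001 -1.   ] tool y [-0.189  0.982 -0.001] tool z [ 0.982  0.189 -0.001]
yaw err -16.92 rotvec rows units [ 3.691 -0.01   0.015] ; shift after turn, units [  0.111 -15.762   6.669]
yaw err 163.08 rotvec rows units [-35.579  -0.021  -0.014] ; shift after turn, units [ 0.111 15.762 -6.669]
shift now, units [  0.127 -17.021   1.794] world mm [  99.701 -327.465   -2.213]
```

>>> arm_command --plan '[{"dx":0,"dy":0,"dz":0,"wx":0.75,"wy":0,"wz":0},{"dx":0,"dy":0,"dz":0,"wx":0.75,"wy":0,"wz":0},{"dx":0,"dy":0,"dz":0,"wx":0.75,"wy":0,"wz":0},{"dx":0,"dy":-0.5,"dz":0.2,"wx":0.75,"wy":0,"wz":0},{"dx":0,"dy":-0.8,"dz":0.35,"wx":0.7,"wy":0,"wz":0},{"dx":0,"dy":-1,"dz":0.42,"wx":0,"wy":0,"wz":0},{"dx":0,"dy":-1,"dz":0.42,"wx":0,"wy":0,"wz":0},{"dx":0,"dy":-1,"dz":0.42,"wx":0,"wy":0,"wz":0},{"dx":0,"dy":-1,"dz":0.42,"wx":0,"wy":0,"wz":0},{"dx":0,"dy":-1,"dz":0.42,"wx":0,"wy":0,"wz":0},{"dx":0,"dy":-1,"dz":0.42,"wx":0,"wy":0,"wz":0},{"dx":0,"dy":-1,"dz":0.42,"wx":0,"wy":0,"wz":0},{"dx":0,"dy":-1,"dz":0.42,"wx":0,"wy":0,"wz":0},{"dx":0,"dy":-1,"dz":0.42,"wx":0,"wy":0,"wz":0},{"dx":0,"dy":-1,"dz":0.42,"wx":0,"wy":0,"wz":0},{"dx":0,"dy":-1,"dz":0.42,"wx":0,"wy":0,"wz":0},{"dx":0,"dy":-1,"dz":0.42,"wx":0,"wy":0,"wz":0},{"dx":0,"dy":-0.8,"dz":0.42,"wx":0,"wy":0,"wz":0},{"dx":0,"dy":-0.5,"dz":0.3,"wx":0,"wy":0,"wz":0},{"dx":0,"dy":0,"dz":0,"wx":0,"wy":0,"wz":0}]'

```text
time_s: 12.1
tcp_pos: [0.5335, 0.0594, 0.1156]
eef_rot: [-153.7, 89.2, -160.6]
contact_force: [-0.1, 0.3, -1.6]
gripper_width: 0.012
```

```bash
python3 go.py .546 .054 .12 -6
```

```text
t 12.1 tcp [0.533 0.059 0.116] F [-0.058  0.268 -1.648] w 0.012 j [  27.202   12.193  -22.673   -0.129  -55.919 -124.006]
tool y dir deg 83.13 x axis [-0.013 -0.005 -1.   ] tool y [ 0.12   0.993 -0.006] tool z [ 0.993 -0.12  -0.012]
yaw err 0.87 rotvec rows units [-0.191 -0.155  0.075] ; shift after turn, units [-0.222 -0.203  0.651]
yaw err -179.13 rotvec rows units [39.078  0.118  0.243] ; shift after turn, units [-0.222  0.203 -0.651]
shift now, units [-0.229 -0.195  0.651] world mm [12.514 -5.401  4.447]
```

>>> arm_command --plan '[{"dx":0,"dy":-0.2,"dz":0.65,"wx":-0.19,"wy":-0.15,"wz":0.07},{"dx":0,"dy":0,"dz":0,"wx":0,"wy":0,"wz":0},{"dx":0,"dy":0,"dz":0,"wx":0,"wy":0,"wz":0}]'

```text
time_s: 12.35
tcp_pos: [0.5446, 0.0528, 0.1141]
eef_rot: [-162.5, 89.8, -168.7]
contact_force: [-0.2, 0.8, -2.1]
gripper_width: 0.0117
```

```bash
python3 go.py .546 .054 .10 -6
python3 - <<'E'
from h import *
o=[]
for n,b in(("top",(240,130,110,110)),("side",(230,150,130,130))):
    p,d=r.capture(n); np.savez(f"{n}3.npz",p=p,d=d); x,y,w,h=b
    o.append(cv2.resize(p[y:y+h,x:x+w],(400,400),interpolation=cv2.INTER_CUBIC))
cv2.imwrite("pics/g1.png",np.hstack(o)[:,:,::-1])
E
```

```text
t 12.35 tcp [0.545 0.053 0.114] F [-0.224  0.813 -2.09 ] w 0.0117 j [  26.019   12.83   -22.066   -0.052  -55.266 -122.142]
tool y dir deg 83.85 x axis [-0.003 -0.001 -1.   ] tool y [ 0.107  0.994 -0.001] tool z [ 0.994 -0.107 -0.003]
yaw err 0.15 rotvec rows units [-0.033 -0.035  0.011] ; shift after turn, units [0.704 0.068 0.061]
yaw err -179.85 rotvec rows units [39.237  0.017  0.055] ; shift after turn, units [ 0.704 -0.068 -0.061]
shift now, units [0.703 0.069 0.063] world mm [  1.365   1.233 -14.072]
```

View pics/g1.png

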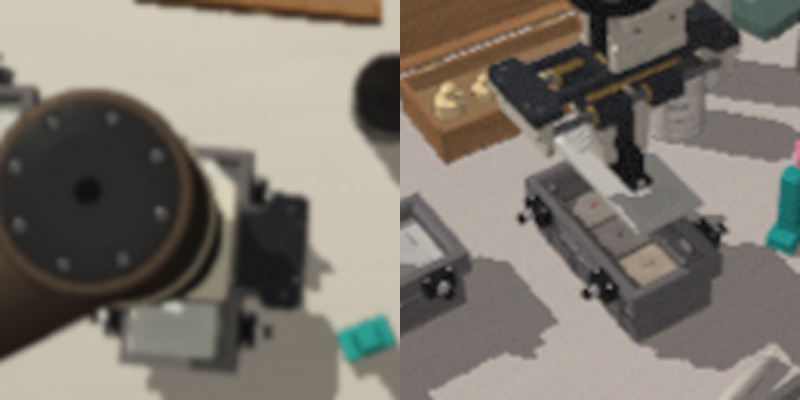

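Run:
```python
from fit import *
p=np.load("side3.npz")['p'].copy()
x,y,w,h=270,180,80,60
im=cv2.resize(p[y:y+h,x:x+w],(800,600),interpolation=cv2.INTER_CUBIC)
def dr(polys,pose,c,dz=0):
    for P in verts(polys,*pose):
        n=len(P)//2
        for half in (P[:n],P[n:]):
            q=np.array([(proj("side",v+[0,0,dz])-[x,y]+.5)*10 for v in half]); hq=cv2.convexHull(q.astype(np.float32)).astype(int)
            cv2.polylines(im,[hq],True,c,1)
s=(.5446,.0528,np.radians(-6.1))
L=[prism([(-.075,-.032),(-.075,.032),(.061,.032),(.075,.018),(.075,-.018),(.061,-.032)],.004,.009)]
dr(L,s,(255,0,0),.120)
dr([prism(rect(.178,.092),.067,.068),prism(rect(.153,.067),.063,.064)],(.5455,.0545,np.radians(-6.1)),(0,255,0))
cv2.imwrite("pics/g2.png",im[:,:,::-1])
```

```text
(no output)
```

View pics/g2.png

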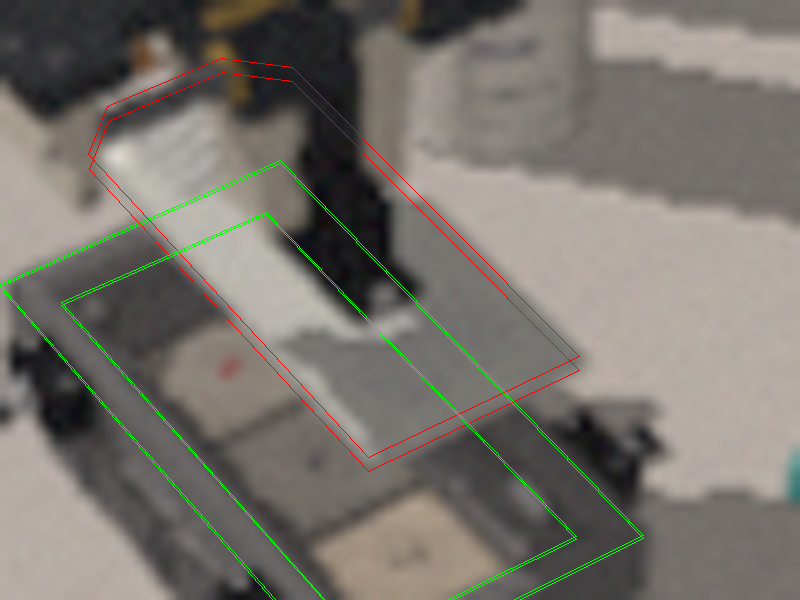

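```bash
python3 go.py .5458 .0545 .062 -6.1
```

```text
t 12.45 tcp [0.545 0.053 0.114] F [-0.165  0.354 -1.854] w 0.0116 j [  26.056   12.816  -22.062   -0.04   -55.263 -122.133]
tool y dir deg 83.9 x axis [-0.002 -0.001 -1.   ] tool y [ 0.106  0.994 -0.001] tool z [ 0.994 -0.106 -0.002]
yaw err -0.0 rotvec rows units [ 0.   -0.03  0.01] ; shift after turn, units [2.613 0.075 0.046]
yaw err 180.0 rotvec rows units [-39.27   -0.016  -0.047] ; shift after turn, units [ 2.613 -0.075 -0.046]
shift now, units [2.613 0.077 0.052] world mm [  1.067   1.391 -52.262]
```

>>> arm_command --plan '[{"dx":0.5,"dy":0.07,"dz":0.05,"wx":0,"wy":-0.03,"wz":0.01},{"dx":0.6,"dy":0,"dz":0,"wx":0,"wy":0,"wz":0},{"dx":0.6,"dy":0,"dz":0,"wx":0,"wy":0,"wz":0},{"dx":0.5,"dy":0,"dz":0,"wx":0,"wy":0,"wz":0},{"dx":0.2,"dy":0,"dz":0,"wx":0,"wy":0,"wz":0},{"dx":0,"dy":0,"dz":0,"wx":0,"wy":0,"wz":0},{"dx":0,"dy":0,"dz":0,"wx":0,"wy":0,"wz":0}]'

```text
time_s: 13.03
tcp_pos: [0.5445, 0.0579, 0.0652]
eef_rot: [48.0, 90.0, 42.1]
contact_force: [0.5, 0.3, -1.9]
gripper_width: 0.0113
```

```bash
python3 go.py .5458 .0545 .050 -6.1; python3 tip.py g3
```

```text
t 13.03 tcp [0.544 0.058 0.065] F [ 0.466  0.338 -1.945] w 0.0113 j [  26.569   15.88   -25.47    -0.017  -48.605 -122.476]
tool y dir deg 84.08 x axis [ 0.001  0.001 -1.   ] tool y [0.103 0.995 0.001] tool z [ 0.995 -0.103  0.001]
yaw err -0.18 rotvec rows units [ 0.04   0.007 -0.008] ; shift after turn, units [ 0.759 -0.164  0.083]
yaw err 179.82 rotvec rows units [-39.23    0.012   0.011] ; shift after turn, units [ 0.759  0.164 -0.083]
shift now, units [ 0.759 -0.165  0.082] world mm [  1.304  -3.444 -15.178]
[0.54449607 0.05794409 0.06517775] 13.0333 0.011277976936610418 [ 0.46613847  0.33828119 -1.9447055 ]
crop origin 260 189
[0.54459541 0.05797851 0.06529955]
```

View pics/g3.png

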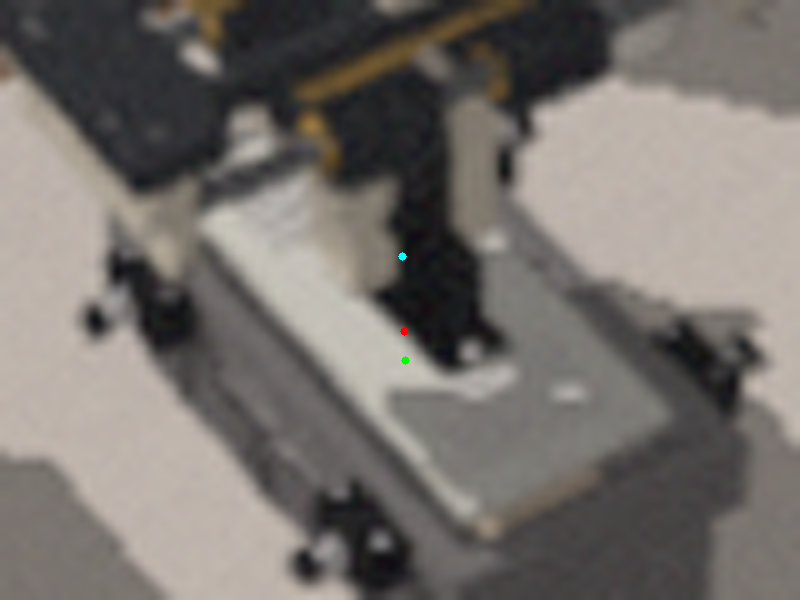

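Run:
```python
from h import *
C=cloud("side",np.load("side2.npz")['d'])
print([(C[v,u]*1000).round().astype(int).tolist() for v,u in((286,173),(288,174),(290,175),(291,176),(292,175),(285,170))])
C=cloud("side",np.load("cur_side.npz")['d'])
for v in range(204,220,2): print([(C[v,u]*1000).round().astype(int).tolist() for u in(274,276,278)])
```

```text
[[393, 459, 277], [393, 459, 271], [394, 458, 263], [391, 458, 263], [393, 460, 260], [393, 464, 284]]
[[522, 151, 201], [519, 147, 200], [514, 144, 202]]
[[517, 154, 199], [515, 150, 199], [514, 145, 196]]
[[517, 155, 194], [517, 149, 190], [516, 144, 188]]
[[518, 154, 186], [516, 150, 184], [515, 145, 182]]
[[530, 147, 167], [519, 148, 175], [516, 145, 175]]
[[611, 95, 68], [521, 147, 166], [515, 146, 170]]
[[605, 100, 68], [601, 96, 69], [515, 146, 164]]
[[594, 108, 73], [597, 99, 66], [593, 95, 66]]
```

>>> arm_command --plan '[{"dx":0,"dy":-0.16,"dz":0.08,"wx":0.04,"wy":0,"wz":0},{"dx":0.15,"dy":0,"dz":0,"wx":0,"wy":0,"wz":0},{"dx":0.15,"dy":0,"dz":0,"wx":0,"wy":0,"wz":0},{"dx":0,"dy":0,"dz":0,"wx":0,"wy":0,"wz":0}]'

```text
time_s: 13.42
tcp_pos: [0.5473, 0.0548, 0.0608]
eef_rot: [31.8, 89.7, 25.7]
contact_force: [0.2, -0.6, -2.1]
gripper_width: 0.0116
```

```bash
python3 go.py .5458 .0545 .050 -6.1; python3 tip.py g4
```

```text
t 13.42 tcp [0.547 0.055 0.061] F [ 0.225 -0.557 -2.073] w 0.0116 j [  26.126   16.28   -25.618    0.002  -47.846 -122.244]
tool y dir deg 83.88 x axis [ 0.004  0.002 -1.   ] tool y [0.107 0.994 0.002] tool z [ 0.994 -0.107  0.004]
yaw err 0.02 rotvec rows units [-0.004  0.047 -0.029] ; shift after turn, units [ 0.538 -0.023 -0.075]
yaw err -179.98 rotvec rows units [39.266 -0.046 -0.074] ; shift after turn, units [0.538 0.023 0.075]
shift now, units [ 0.537 -0.024 -0.077] world mm [ -1.532  -0.3   -10.751]
[0.54733199 0.05480021 0.06075101] 13.4167 0.011643389784437757 [ 0.22499605 -0.55707705 -2.07290981]
crop origin 260 189
[0.54739383 0.05480984 0.06096357]
```

View pics/g4.png

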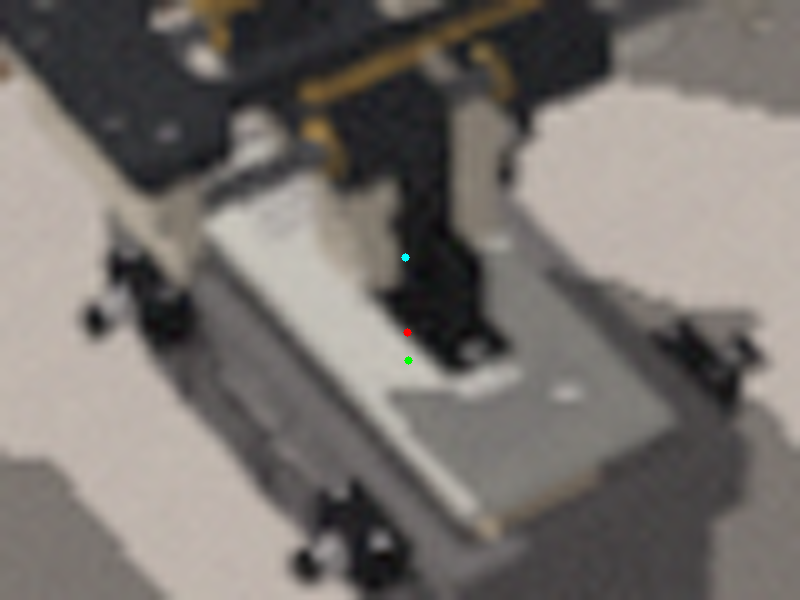

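>>> arm_command --plan '[{"dx":0.2,"dy":0,"dz":-0.05,"wx":0,"wy":0.05,"wz":-0.03},{"dx":0.15,"dy":0,"dz":0,"wx":0,"wy":0,"wz":0},{"dx":0,"dy":0,"dz":0,"wx":0,"wy":0,"wz":0}]'

```text
time_s: 13.72
tcp_pos: [0.5466, 0.0549, 0.0537]
eef_rot: [17.3, 90.0, 11.2]
contact_force: [-0.4, 0.3, -1.3]
gripper_width: 0.0121
```

```bash
python3 go.py .5458 .0545 .050 -6.1; python3 tip.py g5
```

```text
t 13.72 tcp [0.547 0.055 0.054] F [-0.387  0.255 -1.34 ] w 0.0121 j [  26.173   16.858  -25.932    0.005  -47.196 -122.299]
tool y dir deg 83.88 x axis [ 0.  0. -1.] tool y [0.107 0.994 0.   ] tool z [ 0.994 -0.107  0.   ]
yaw err 0.02 rotvec rows units [-0.005  0.003 -0.001] ; shift after turn, units [ 0.184 -0.024 -0.038]
yaw err -179.98 rotvec rows units [39.265 -0.001 -0.005] ; shift after turn, units [0.184 0.024 0.038]
shift now, units [ 0.184 -0.024 -0.038] world mm [-0.816 -0.404 -3.687]
[0.54661646 0.05490421 0.05368733] 13.7167 0.012146432447152791 [-0.38737523  0.25451348 -1.34000889]
crop origin 260 191
[0.54664817 0.05491301 0.05384762]
```

View pics/g5.png

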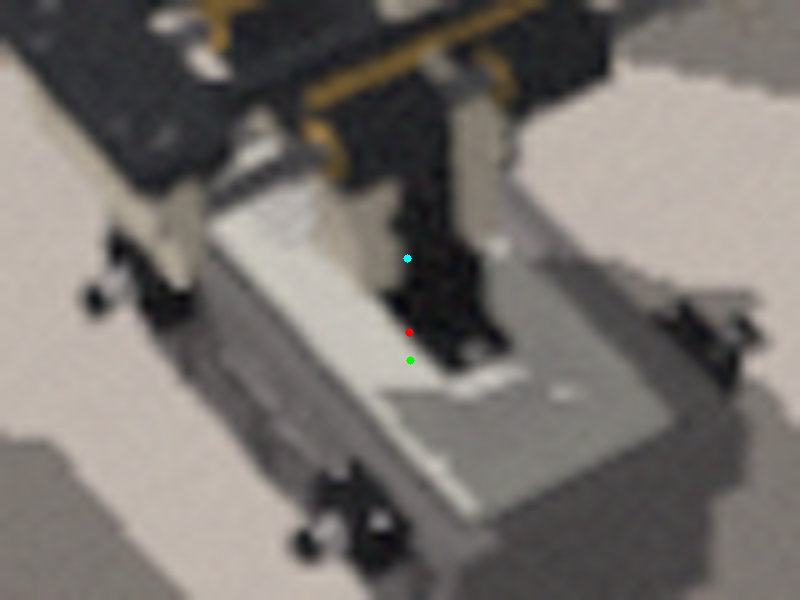

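>>> arm_command --plan '[{"dx":0.1,"dy":0,"dz":0,"wx":0,"wy":0,"wz":0},{"dx":0.1,"dy":0,"dz":0,"wx":0,"wy":0,"wz":0},{"dx":0,"dy":0,"dz":0,"wx":0,"wy":0,"wz":0}]'

```text
time_s: 14.02
tcp_pos: [0.5469, 0.0542, 0.0501]
eef_rot: [-62.4, 89.9, -68.5]
contact_force: [0.6, -2.2, -0.1]
gripper_width: 0.0117
```

```bash
python3 go.py .5458 .0545 .048 -6.1; python3 tip.py g6
```

```text
t 14.02 tcp [0.547 0.054 0.05 ] F [ 0.641 -2.214 -0.129] w 0.0117 j [  26.146   17.132  -26.159    0.109  -46.716 -122.3  ]
tool y dir deg 83.92 x axis [ 0.001 -0.001 -1.   ] tool y [ 0.106  0.994 -0.001] tool z [ 0.994 -0.106  0.001]
yaw err -0.02 rotvec rows units [0.005 0.008 0.015] ; shift after turn, units [ 0.107  0.009 -0.059]
yaw err 179.98 rotvec rows units [-39.265  -0.024   0.013] ; shift after turn, units [ 0.107 -0.009  0.059]
shift now, units [ 0.107  0.009 -0.059] world mm [-1.148  0.3   -2.144]
[0.54694794 0.05419957 0.05014411] 14.0167 0.011695111968571667 [ 0.64073334 -2.21352391 -0.12904053]
crop origin 260 192
[0.54692886 0.05422787 0.05018878]
```

View pics/g6.png

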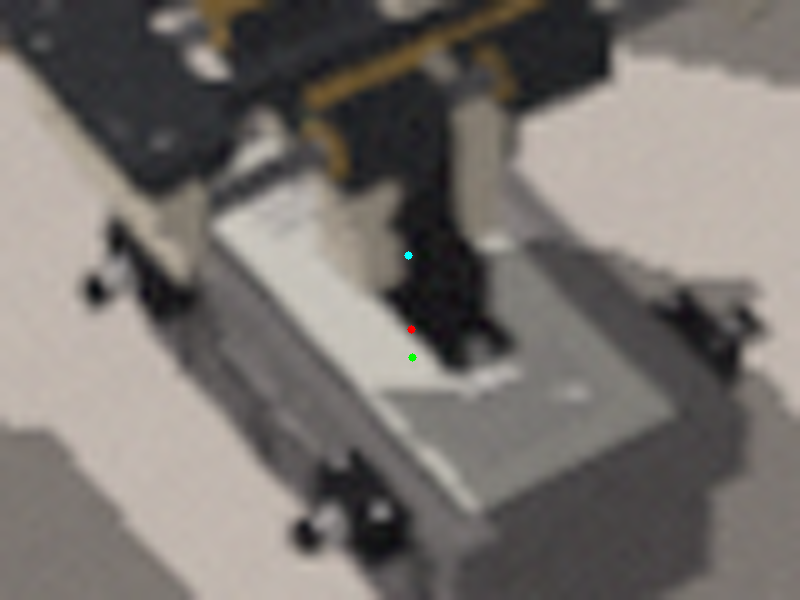

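>>> arm_command --plan '[{"dx":0,"dy":0,"dz":0,"wx":0,"wy":0,"wz":0},{"dx":0,"dy":0,"dz":0,"wx":0,"wy":0,"wz":0},{"dx":0,"dy":0,"dz":0,"wx":0,"wy":0,"wz":0}]' --fingers 0.3

```text
time_s: 14.32
tcp_pos: [0.5475, 0.0547, 0.0504]
eef_rot: [2.7, 89.9, -3.4]
contact_force: [-1.8, -0.4, 0.3]
gripper_width: 0.0262
```

>>> arm_command --plan '[{"dx":-0.5,"dy":0,"dz":0,"wx":0,"wy":0,"wz":0},{"dx":-1,"dy":0,"dz":0,"wx":0,"wy":0,"wz":0},{"dx":-1,"dy":0,"dz":0,"wx":0,"wy":0,"wz":0},{"dx":-1,"dy":0,"dz":0,"wx":0,"wy":0,"wz":0},{"dx":-1,"dy":0,"dz":0,"wx":0,"wy":0,"wz":0},{"dx":-1,"dy":-1,"dz":0,"wx":0,"wy":0,"wz":0},{"dx":0,"dy":-1,"dz":0,"wx":0,"wy":0,"wz":0},{"dx":0,"dy":-1,"dz":0,"wx":0,"wy":0,"wz":0},{"dx":0,"dy":-1,"dz":-0.3,"wx":0,"wy":0,"wz":0},{"dx":0,"dy":-1,"dz":-0.3,"wx":0,"wy":0,"wz":0},{"dx":0,"dy":-1,"dz":-0.5,"wx":0,"wy":0,"wz":0},{"dx":0,"dy":-1,"dz":-0.5,"wx":0,"wy":0,"wz":0},{"dx":0,"dy":-1,"dz":-0.5,"wx":0,"wy":0,"wz":0},{"dx":0,"dy":-1,"dz":-0.5,"wx":0,"wy":0,"wz":0},{"dx":0,"dy":-1,"dz":-0.5,"wx":0,"wy":0,"wz":0}]'

```text
time_s: 15.57
tcp_pos: [0.4674, -0.1399, 0.1788]
eef_rot: [17.3, 88.9, 11.7]
contact_force: [0.4, 0.1, -0.2]
gripper_width: 0.0306
```

```bash
python3 go.py .444 -.190 .12 21
python3 - <<'E'
from h import *
o=[]
for n,b in(("top",(250,150,80,80)),("side",(260,180,80,80))):
    p,d=r.capture(n); np.savez(f"{n}4.npz",p=p,d=d); x,y,w,h=b
    o.append(cv2.resize(p[y:y+h,x:x+w],(400,400),interpolation=cv2.INTER_CUBIC))
    C=cloud(n,d)
    c,s=np.cos(np.radians(-6)),np.sin(np.radians(-6))
    X=C[...,0]-.5455;Y=C[...,1]-.0545
    u=c*X+s*Y; v=-s*X+c*Y
    for nm,a in(("pad_a",.05),("pad_b",-.05)):
        for vv in(-.022,-.01,.01,.022):
            k=(abs(u-a)<.012)&(abs(v-vv)<.006)&(C[...,2]<.09); print(n,nm,vv,k.sum(),np.median(C[k][:,2]) if k.sum() else None)
    k=(abs(u)<.12)&(abs(v)<.075)&(C[...,2]>.085)&(C[...,2]<.11); print("bar",k.sum(),fit(C[k]),np.median(C[k][:,2]))
cv2.imwrite("pics/h1.png",np.hstack(o)[:,:,::-1])
E
```

```text
t 15.57 tcp [ 0.467 -0.14   0.179] F [ 0.395  0.147 -0.168] w 0.0306 j [   6.402    2.923  -24.657   -0.111  -61.367 -101.944]
tool y dir deg 84.41 x axis [ 0.018  0.004 -1.   ] tool y [0.097 0.995 0.005] tool z [ 0.995 -0.098  0.018]
yaw err 26.59 rotvec rows units [-5.802  0.232 -0.016] ; shift after turn, units [ 2.939 -1.921 -1.99 ]
yaw err -153.41 rotvec rows units [33.467 -0.022 -0.316] ; shift after turn, units [2.939 1.921 1.99 ]
shift now, units [ 2.908 -2.625 -0.971] world mm [-23.391 -50.135 -58.772]
top pad_a -0.022 36 0.06449562838771002
top pad_a -0.01 34 0.06457462835963665
top pad_a 0.01 34 0.06494721985296618
top pad_a 0.022 35 0.06533799229006478
top pad_b -0.022 0 None
top pad_b -0.01 0 None
top pad_b 0.01 3 0.06742164216062053
top pad_b 0.022 7 0.06700859269483143
bar 90 (array([546.9,  55.2]), array([11.8, 55.1]), 84.4) 0.09615817707250902
side pad_a -0.022 30 -0.8763308091686626
side pad_a -0.01 29 0.06212820720184894
side pad_a 0.01 41 0.06374630570882614
side pad_a 0.022 45 0.06363536821267686
side pad_b -0.022 46 0.0641063194234367
side pad_b -0.01 48 0.06459380797586617
side pad_b 0.01 48 0.0644749511590838
side pad_b 0.022 46 0.06514659538280246
bar 107 (array([540.5,  53.4]), array([13.2, 55. ]), 84.5) 0.09586566538994284
```

View pics/h1.png

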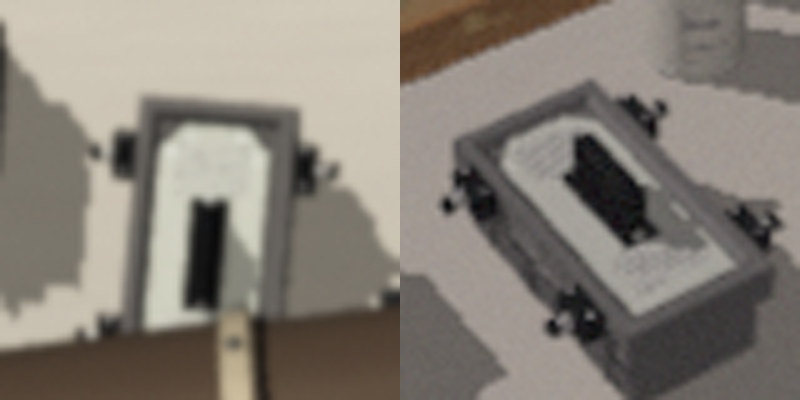

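>>> arm_command --plan '[{"dx":0,"dy":0,"dz":0,"wx":-0.97,"wy":0.23,"wz":0},{"dx":0,"dy":0,"dz":0,"wx":-0.97,"wy":0,"wz":0},{"dx":0,"dy":0,"dz":0,"wx":-0.97,"wy":0,"wz":0},{"dx":0,"dy":0,"dz":0,"wx":-0.97,"wy":0,"wz":0},{"dx":0,"dy":0,"dz":0,"wx":-0.97,"wy":0,"wz":0},{"dx":0,"dy":0,"dz":0,"wx":-0.97,"wy":0,"wz":0},{"dx":0,"dy":0,"dz":0,"wx":0,"wy":0,"wz":0}]' --fingers -0.2

```text
time_s: 16.25
tcp_pos: [0.4686, -0.1398, 0.1851]
eef_rot: [18.1, 89.5, 40.3]
contact_force: [0.4, -0.6, -0.0]
gripper_width: 0.0526
```

```bash
python3 go.py .4445 -.190 .10 21
```

```text
t 16.25 tcp [ 0.469 -0.14   0.185] F [ 0.351 -0.583 -0.037] w 0.0526 j [  6.199   3.189 -23.384  -0.344 -62.974 -73.928]
tool y dir deg 112.12 x axis [ 0.007  0.006 -1.   ] tool y [-0.376  0.926  0.003] tool z [0.926 0.376 0.009]
yaw err -1.12 rotvec rows units [ 0.244  0.113 -0.038] ; shift after turn, units [ 4.256 -1.909 -2.025]
yaw err 178.88 rotvec rows units [-39.026   0.06    0.176] ; shift after turn, units [4.256 1.909 2.025]
shift now, units [ 4.232 -1.882 -2.101] world mm [-24.133 -50.16  -85.129]
```

>>> arm_command --plan '[{"dx":0,"dy":-0.9,"dz":-1,"wx":0.24,"wy":0.11,"wz":-0.04},{"dx":1,"dy":-1,"dz":-1,"wx":0,"wy":0,"wz":0},{"dx":1,"dy":0,"dz":0,"wx":0,"wy":0,"wz":0},{"dx":1,"dy":0,"dz":0,"wx":0,"wy":0,"wz":0},{"dx":0.5,"dy":0,"dz":0,"wx":0,"wy":0,"wz":0},{"dx":0,"dy":0,"dz":0,"wx":0,"wy":0,"wz":0},{"dx":0,"dy":0,"dz":0,"wx":0,"wy":0,"wz":0}]'

```text
time_s: 16.83
tcp_pos: [0.4491, -0.1903, 0.1176]
eef_rot: [-24.3, 89.5, -4.2]
contact_force: [1.1, -0.3, -0.1]
gripper_width: 0.0524
```

```bash
python3 go.py .4445 -.190 .006 21; python3 tip.py k1;  python3 - <<'E'
from h import *
p,d=r.capture("top"); np.savez("cur_top.npz",p=p,d=d); x,y=335,190
cv2.imwrite("pics/k1t.png",cv2.resize(p[y:y+60,x:x+80],(640,480),interpolation=cv2.INTER_CUBIC)[:,:,::-1])
E
```

```text
t 16.83 tcp [ 0.449 -0.19   0.118] F [ 1.091 -0.336 -0.142] w 0.0524 j [  0.229   6.661 -29.408   0.051 -53.403 -70.155]
tool y dir deg 110.1 x axis [ 0.009 -0.001 -1.   ] tool y [-0.344  0.939 -0.004] tool z [0.939 0.344 0.008]
yaw err 0.9 rotvec rows units [-0.196  0.105  0.048] ; shift after turn, units [ 5.58   0.096 -0.21 ]
yaw err -179.1 rotvec rows units [39.074  0.075 -0.164] ; shift after turn, units [ 5.58  -0.096  0.21 ]
shift now, units [ 5.578  0.114 -0.258] world mm [  -4.613    0.295 -111.599]
[ 0.44911252 -0.19029496  0.11759871] 16.8333 0.05239702980435373 [ 1.09138202 -0.33552054 -0.14206083]
crop origin 350 154
[ 0.44929239 -0.19022272  0.1177998 ]
```

View pics/k1.png

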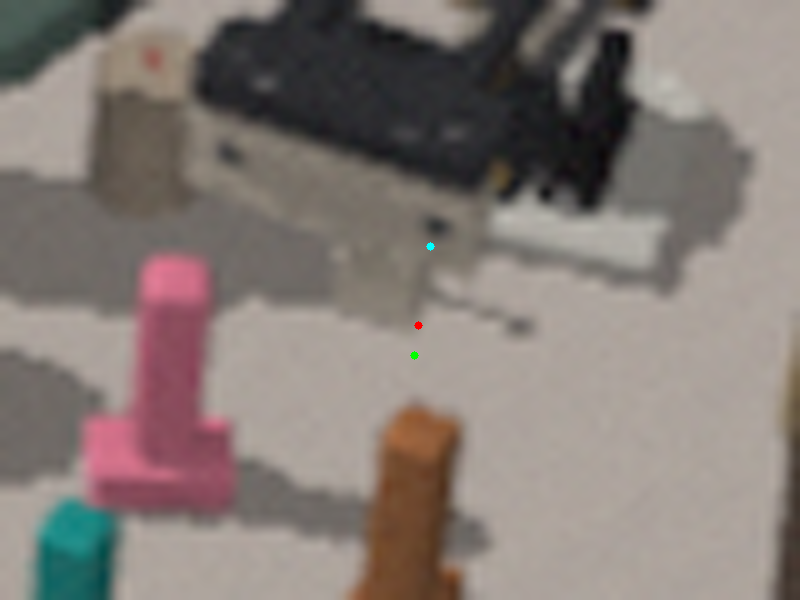

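View pics/k1t.png

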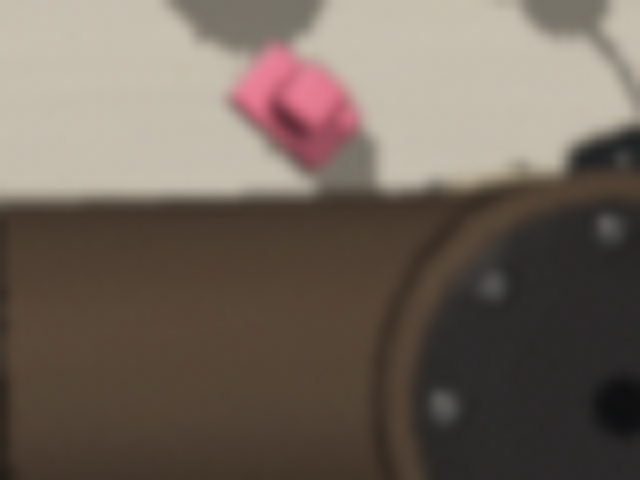

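Run:
```python
from h import *
C=cloud("side",np.load("cur_side.npz")['d'])
for v in range(176,190,1): print(v,[(C[v,u]*1000).round().astype(int).tolist() for u in(384,387,390,392,395,397)])
```

```text
176 [[413, -109, 218], [408, -113, 219], [400, -116, 223], [395, -116, 226], [386, -117, 231], [381, -118, 234]]
177 [[414, -110, 214], [407, -113, 217], [399, -115, 220], [395, -118, 222], [-153, 587, 935], [382, -120, 229]]
178 [[578, -313, 0], [406, -112, 215], [399, -115, 217], [393, -116, 221], [386, -118, 224], [382, -121, 225]]
179 [[575, -310, -1], [435, -150, 173], [398, -114, 215], [394, -117, 216], [386, -119, 221], [380, -120, 224]]
180 [[445, -149, 164], [437, -153, 167], [428, -153, 173], [393, -117, 213], [388, -122, 215], [381, -121, 220]]
181 [[443, -148, 162], [437, -153, 163], [428, -154, 168], [423, -156, 171], [387, -122, 212], [382, -122, 215]]
182 [[443, -149, 158], [435, -151, 162], [430, -157, 163], [424, -158, 165], [541, -325, 1], [539, -333, -2]]
183 [[444, -151, 153], [433, -150, 160], [427, -155, 162], [424, -159, 161], [537, -320, 2], [533, -325, 1]]
184 [[442, -148, 152], [434, -151, 156], [425, -152, 162], [424, -159, 158], [534, -317, 1], [529, -320, 3]]
185 [[555, -289, -1], [435, -153, 150], [429, -158, 152], [424, -160, 154], [529, -311, 4], [526, -317, 2]]
186 [[551, -285, 0], [545, -292, 0], [428, -157, 149], [535, -304, 0], [529, -312, -1], [524, -316, 0]]
187 [[545, -278, 3], [541, -288, 0], [536, -296, -1], [531, -300, 1], [522, -304, 4], [518, -309, 4]]
188 [[544, -277, 0], [538, -285, 0], [532, -292, -1], [531, -301, -4], [520, -302, 2], [519, -310, -2]]
189 [[539, -272, 2], [533, -278, 3], [531, -292, -4], [522, -290, 3], [519, -300, 0], [514, -304, 1]]
```

Run:
```python
from h import *
a=np.load("cur_side.npz");C=cloud("side",a['d'])
for z0 in(.078,.07,):
    k=(abs(C[...,0]-.444)<.03)&(abs(C[...,1]+.19)<.03)&(abs(C[...,2]-.083)<.005); P=C[k]; print(k.sum(),fit(P),P.mean(0))
x,y=375,185
im=cv2.resize(a['p'][y:y+50,x:x+40],(640,800),interpolation=cv2.INTER_CUBIC)
from fit import *
for pose,c in(((.4445,-.190,np.radians(21)),(255,0,0)),((.4435,-.192,np.radians(26)),(0,255,0))):
  for P in verts(BLK,*pose):
    n=len(P)//2
    for half in (P[:n],P[n:]):
        q=np.array([(proj("side",v)-[x,y]+.5)*16 for v in half]); cv2.polylines(im,[cv2.convexHull(q.astype(np.float32)).astype(int)],True,c,1)
cv2.imwrite("pics/k2.png",im[:600,:,::-1])
```

```text
32 (array([ 439.9, -190.8]), array([18.8, 17.7]), 27.7) [ 0.44044006 -0.1910774   0.0816848 ]
32 (array([ 439.9, -190.8]), array([18.8, 17.7]), 27.7) [ 0.44044006 -0.1910774   0.0816848 ]
```

View pics/k2.png

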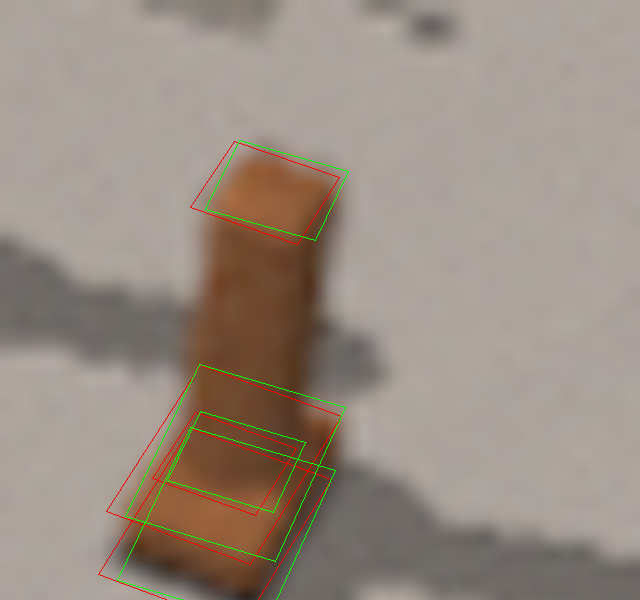

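```bash
python3 go.py .446 -.190 .006 24
```

```text
t 16.93 tcp [ 0.45  -0.19   0.118] F [-0.049 -0.437  0.391] w 0.0524 j [  0.237   6.623 -29.374   0.054 -53.406 -70.107]
tool y dir deg 110.16 x axis [ 0.01  -0.001 -1.   ] tool y [-0.345  0.939 -0.004] tool z [0.939 0.345 0.01 ]
yaw err 3.84 rotvec rows units [-0.837  0.117  0.057] ; shift after turn, units [ 5.607  0.084 -0.159]
yaw err -176.16 rotvec rows units [38.432  0.088 -0.181] ; shift after turn, units [ 5.607 -0.084  0.159]
shift now, units [ 5.604  0.097 -0.218] world mm [  -3.588    0.245 -112.132]
```

>>> arm_command --plan '[{"dx":0,"dy":0.1,"dz":-0.2,"wx":-0.84,"wy":0.12,"wz":0.06},{"dx":0.5,"dy":0,"dz":0,"wx":0,"wy":0,"wz":0},{"dx":0.7,"dy":0,"dz":0,"wx":0,"wy":0,"wz":0},{"dx":0.7,"dy":0,"dz":0,"wx":0,"wy":0,"wz":0},{"dx":0.5,"dy":0,"dz":0,"wx":0,"wy":0,"wz":0},{"dx":0,"dy":0,"dz":0,"wx":0,"wy":0,"wz":0}]'

```text
time_s: 17.43
tcp_pos: [0.4507, -0.1889, 0.0724]
eef_rot: [-25.7, 89.3, -2.1]
contact_force: [-1.2, -0.0, 0.2]
gripper_width: 0.0528
```

```bash
python3 go.py .446 -.190 .006 24; python3 tip.py k3
```

```text
t 17.43 tcp [ 0.451 -0.189  0.072] F [-1.18  -0.046  0.213] w 0.0528 j [  0.393   9.83  -32.699   0.041 -46.773 -66.746]
tool y dir deg 113.67 x axis [ 0.012 -0.    -1.   ] tool y [-0.402  0.916 -0.005] tool z [0.916 0.402 0.011]
yaw err 0.33 rotvec rows units [-0.071  0.137  0.067] ; shift after turn, units [ 3.319  0.046 -0.236]
yaw err -179.67 rotvec rows units [39.198  0.104 -0.215] ; shift after turn, units [ 3.319 -0.046  0.236]
shift now, units [ 3.316  0.063 -0.273] world mm [ -4.692  -1.075 -66.379]
[ 0.45069181 -0.18892538  0.07237887] 17.4333 0.052781306445528316 [-1.1803457  -0.04588802  0.21257162]
crop origin 348 165
[ 0.45106646 -0.18902744  0.07321728]
```

View pics/k3.png

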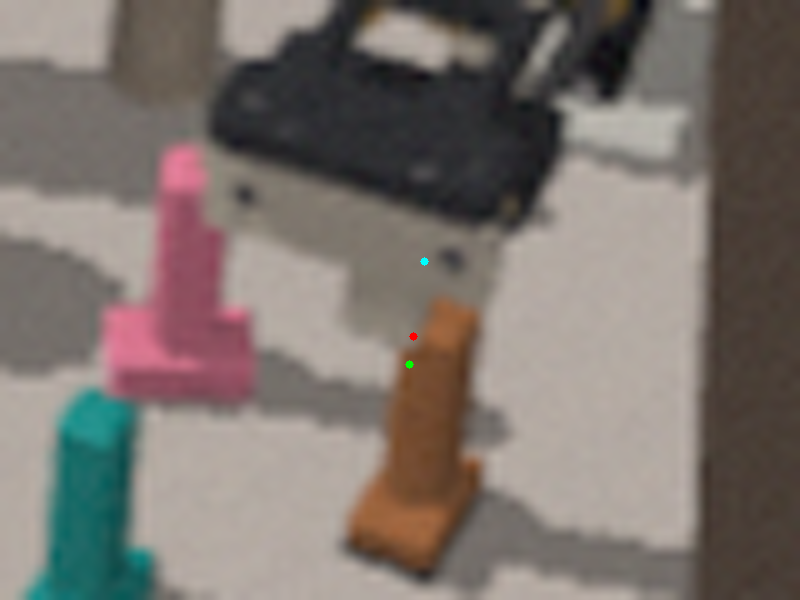

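>>> arm_command --plan '[{"dx":0.2,"dy":0.06,"dz":-0.27,"wx":-0.07,"wy":0.14,"wz":0.07},{"dx":0.6,"dy":0,"dz":-0.05,"wx":0,"wy":0,"wz":0},{"dx":0.6,"dy":0,"dz":-0.05,"wx":0,"wy":0,"wz":0},{"dx":0.4,"dy":0,"dz":0,"wx":0,"wy":0,"wz":0},{"dx":0,"dy":0,"dz":0,"wx":0,"wy":0,"wz":0}]'

```text
time_s: 17.9
tcp_pos: [0.4462, -0.1912, 0.0389]
eef_rot: [-32.6, 89.7, -8.6]
contact_force: [-0.2, 0.0, -0.0]
gripper_width: 0.0525
```

```bash
python3 go.py .446 -.190 .006 24; python3 tip.py k4
```

```text
t 17.9 tcp [ 0.446 -0.191  0.039] F [-0.208  0.023 -0.004] w 0.0525 j [  0.118  12.497 -34.944   0.062 -42.288 -66.225]
tool y dir deg 113.94 x axis [ 0.005 -0.001 -1.   ] tool y [-0.406  0.914 -0.003] tool z [0.914 0.406 0.004]
yaw err 0.06 rotvec rows units [-0.013  0.051  0.032] ; shift after turn, units [1.644 0.058 0.015]
yaw err -179.94 rotvec rows units [39.256  0.051 -0.079] ; shift after turn, units [ 1.644 -0.058 -0.015]
shift now, units [1.644 0.062 0.008] world mm [ -0.205   1.181 -32.876]
[ 0.44620471 -0.19118147  0.03887554] 17.9 0.05248785040775131 [-0.20827437  0.02269036 -0.0043964 ]
crop origin 348 175
[ 0.44653379 -0.19127136  0.03952172]
```

View pics/k4.png

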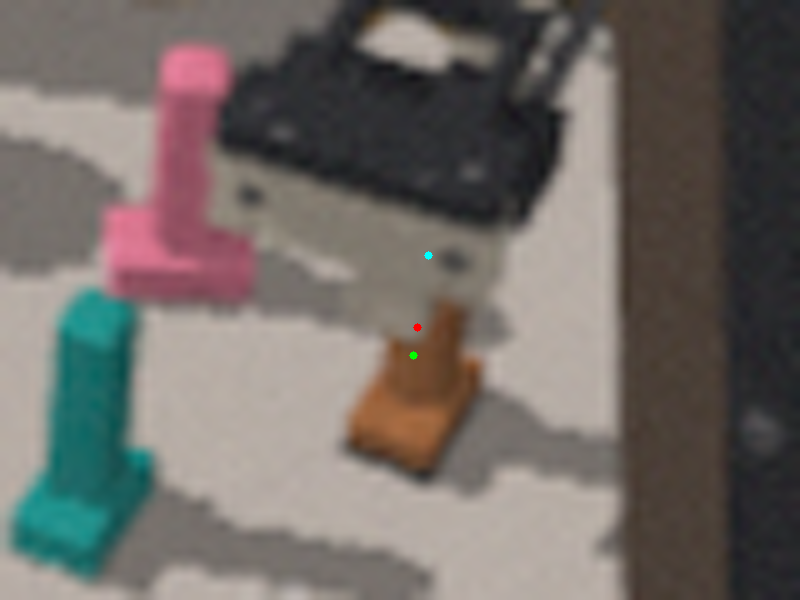

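>>> arm_command --plan '[{"dx":0.4,"dy":0.06,"dz":0,"wx":0,"wy":0.05,"wz":0.03},{"dx":0.6,"dy":0,"dz":0,"wx":0,"wy":0,"wz":0},{"dx":0.4,"dy":0,"dz":0,"wx":0,"wy":0,"wz":0},{"dx":0.1,"dy":0,"dz":0,"wx":0,"wy":0,"wz":0},{"dx":0,"dy":0,"dz":0,"wx":0,"wy":0,"wz":0}]'

```text
time_s: 18.37
tcp_pos: [0.4484, -0.1902, 0.0099]
eef_rot: [-35.4, 89.8, -11.5]
contact_force: [0.6, -0.8, -0.3]
gripper_width: 0.0526
```

>>> arm_command --plan '[{"dx":0,"dy":0,"dz":0,"wx":0,"wy":0,"wz":0},{"dx":0,"dy":0,"dz":0,"wx":0,"wy":0,"wz":0},{"dx":0,"dy":0,"dz":0,"wx":0,"wy":0,"wz":0},{"dx":0,"dy":0,"dz":0,"wx":0,"wy":0,"wz":0},{"dx":0,"dy":0,"dz":0,"wx":0,"wy":0,"wz":0},{"dx":0,"dy":0,"dz":0,"wx":0,"wy":0,"wz":0},{"dx":0,"dy":0,"dz":0,"wx":0,"wy":0,"wz":0}]' --fingers 1 --force 50

```text
time_s: 18.95
tcp_pos: [0.4494, -0.1902, 0.0114]
eef_rot: [-33.1, 89.7, -9.2]
contact_force: [-0.6, 0.3, -1.6]
gripper_width: 0.0195
```

```bash
python3 go.py .597 .0493 .12 -6.1; python3 tip.py k5
```

```text
t 18.95 tcp [ 0.449 -0.19   0.011] F [-0.596  0.285 -1.621] w 0.0195 j [  0.253  15.113 -36.306   0.091 -38.243 -66.352]
tool y dir deg 113.97 x axis [ 0.006 -0.001 -1.   ] tool y [-0.406  0.914 -0.003] tool z [0.914 0.406 0.005]
yaw err -30.07 rotvec rows units [6.561 0.072 0.023] ; shift after turn, units [-5.428 12.692  6.064]
yaw err 149.93 rotvec rows units [-32.709  -0.031   0.096] ; shift after turn, units [ -5.428 -12.692  -6.064]
shift now, units [-5.396  7.927 11.635] world mm [147.566 239.515 108.563]
[ 0.44943435 -0.19021453  0.01143655] 18.95 0.019543312667845085 [-0.59614072  0.28528173 -1.62107745]
crop origin 346 181
[ 0.44939479 -0.19020465  0.01139626]
```

View pics/k5.png

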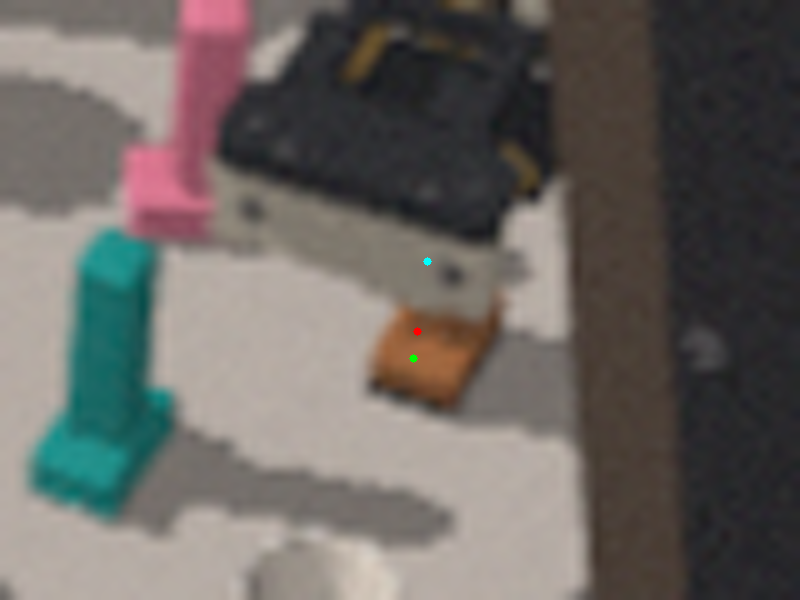

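>>> arm_command --plan '[{"dx":-0.5,"dy":0,"dz":0,"wx":0,"wy":0.07,"wz":0.02},{"dx":-1,"dy":0,"dz":0,"wx":0,"wy":0,"wz":0},{"dx":-1,"dy":0,"dz":0,"wx":0,"wy":0,"wz":0},{"dx":-1,"dy":0,"dz":0,"wx":0,"wy":0,"wz":0},{"dx":-1,"dy":0,"dz":0,"wx":0,"wy":0,"wz":0},{"dx":-1,"dy":0,"dz":0,"wx":0,"wy":0,"wz":0},{"dx":-1,"dy":0,"dz":0,"wx":0.9,"wy":0,"wz":0},{"dx":0,"dy":0,"dz":0,"wx":0.9,"wy":0,"wz":0},{"dx":0,"dy":0,"dz":0,"wx":0.9,"wy":0,"wz":0},{"dx":0,"dy":0,"dz":0,"wx":0.9,"wy":0,"wz":0},{"dx":0,"dy":0,"dz":0,"wx":0.9,"wy":0,"wz":0},{"dx":0,"dy":0,"dz":0,"wx":0.9,"wy":0,"wz":0},{"dx":0,"dy":0,"dz":0,"wx":0.9,"wy":0,"wz":0},{"dx":0,"dy":0,"dz":0,"wx":0,"wy":0,"wz":0}]'

```text
time_s: 20.17
tcp_pos: [0.4455, -0.1895, 0.1464]
eef_rot: [-174.1, 89.7, 179.5]
contact_force: [0.8, -0.8, -2.0]
gripper_width: 0.02
```

```bash
python3 go.py .5985 .0497 .12 -6.1
```

```text
t 20.17 tcp [ 0.445 -0.189  0.146] F [ 0.845 -0.823 -2.034] w 0.02 j [  0.298   5.092 -26.905  -0.005 -58.296 -96.68 ]
tool y dir deg 83.62 x axis [-0.005  0.    -1.   ] tool y [ 0.111  0.994 -0.001] tool z [ 0.994 -0.111 -0.005]
yaw err 0.28 rotvec rows units [-0.062 -0.064  0.006] ; shift after turn, units [ 1.322 12.703  6.337]
yaw err -179.72 rotvec rows units [39.208  0.01   0.1  ] ; shift after turn, units [  1.322 -12.703  -6.337]
shift now, units [ 1.283 12.735  6.281] world mm [153.028 239.159 -26.431]
```

>>> arm_command --plan '[{"dx":0,"dy":0.5,"dz":0.3,"wx":-0.06,"wy":-0.06,"wz":0},{"dx":0,"dy":1,"dz":0.5,"wx":0,"wy":0,"wz":0},{"dx":0,"dy":1,"dz":0.5,"wx":0,"wy":0,"wz":0},{"dx":0,"dy":1,"dz":0.5,"wx":0,"wy":0,"wz":0},{"dx":0,"dy":1,"dz":0.5,"wx":0,"wy":0,"wz":0},{"dx":0,"dy":1,"dz":0.5,"wx":0,"wy":0,"wz":0},{"dx":0,"dy":1,"dz":0.5,"wx":0,"wy":0,"wz":0},{"dx":0,"dy":1,"dz":0.5,"wx":0,"wy":0,"wz":0},{"dx":0,"dy":1,"dz":0.5,"wx":0,"wy":0,"wz":0},{"dx":0,"dy":1,"dz":0.5,"wx":0,"wy":0,"wz":0},{"dx":0,"dy":1,"dz":0.5,"wx":0,"wy":0,"wz":0},{"dx":0,"dy":1,"dz":0.5,"wx":0,"wy":0,"wz":0},{"dx":0,"dy":0.7,"dz":0.4,"wx":0,"wy":0,"wz":0},{"dx":0,"dy":0,"dz":0,"wx":0,"wy":0,"wz":0},{"dx":0,"dy":0,"dz":0,"wx":0,"wy":0,"wz":0}]'

```text
time_s: 21.42
tcp_pos: [0.5983, 0.0611, 0.1432]
eef_rot: [170.6, 89.9, 166.6]
contact_force: [-0.2, 0.0, -1.5]
gripper_width: 0.0196
```

```bash
python3 go.py .5985 .0497 .09 -6.1
```

```text
t 21.42 tcp [0.598 0.061 0.143] F [-0.202  0.049 -1.538] w 0.0196 j [  24.396   16.082  -13.314   -0.048  -60.658 -118.345]
tool y dir deg 86.03 x axis [-0.001  0.    -1.   ] tool y [0.069 0.998 0.   ] tool z [ 0.998 -0.069 -0.001]
yaw err -2.13 rotvec rows units [ 0.464 -0.015 -0.002] ; shift after turn, units [ 2.661 -0.564  0.071]
yaw err 177.87 rotvec rows units [-38.806   0.003  -0.023] ; shift after turn, units [ 2.661  0.564 -0.071]
shift now, units [ 2.661 -0.567  0.053] world mm [  0.205 -11.366 -53.225]
```

>>> arm_command --plan '[{"dx":0.3,"dy":-0.57,"dz":0.05,"wx":0.46,"wy":0,"wz":0},{"dx":0.6,"dy":0,"dz":0,"wx":0,"wy":0,"wz":0},{"dx":0.6,"dy":0,"dz":0,"wx":0,"wy":0,"wz":0},{"dx":0.5,"dy":0,"dz":0,"wx":0,"wy":0,"wz":0},{"dx":0.2,"dy":0,"dz":0,"wx":0,"wy":0,"wz":0},{"dx":0,"dy":0,"dz":0,"wx":0,"wy":0,"wz":0}]'

```text
time_s: 21.92
tcp_pos: [0.5965, 0.0452, 0.0965]
eef_rot: [-173.1, 89.9, -179.5]
contact_force: [0.0, 0.9, -2.3]
gripper_width: 0.0195
```

```bash
python3 go.py .5985 .0497 .076 -6.1; python3 tip.py m1
```

```text
t 21.92 tcp [0.597 0.045 0.096] F [ 0.039  0.872 -2.338] w 0.0195 j [  23.002   18.307  -16.916   -0.058  -54.891 -119.326]
tool y dir deg 83.64 x axis [-0.002 -0.    -1.   ] tool y [ 0.111  0.994 -0.   ] tool z [ 0.994 -0.111 -0.002]
yaw err 0.26 rotvec rows units [-0.056 -0.027  0.003] ; shift after turn, units [1.023 0.232 0.075]
yaw err -179.74 rotvec rows units [39.214  0.005  0.042] ; shift after turn, units [ 1.023 -0.232 -0.075]
shift now, units [1.023 0.233 0.076] world mm [  1.976   4.463 -20.465]
[0.59652441 0.04523655 0.0964655 ] 21.9167 0.01950679349921296 [ 0.0393583   0.87212088 -2.33800577]
crop origin 251 169
[0.5965644  0.04529977 0.09681147]
```

View pics/m1.png

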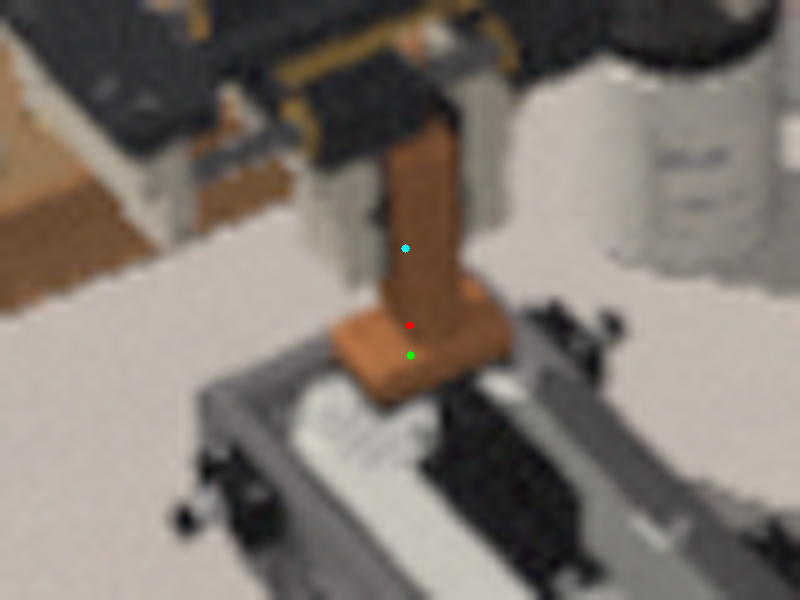

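>>> arm_command --plan '[{"dx":0.2,"dy":0.23,"dz":0.08,"wx":-0.05,"wy":-0.03,"wz":0},{"dx":0.4,"dy":0,"dz":0,"wx":0,"wy":0,"wz":0},{"dx":0.1,"dy":0,"dz":0,"wx":0,"wy":0,"wz":0},{"dx":0,"dy":0,"dz":0,"wx":0,"wy":0,"wz":0}]'

```text
time_s: 22.3
tcp_pos: [0.6001, 0.05, 0.0833]
eef_rot: [14.0, 89.8, 7.9]
contact_force: [-0.3, 0.1, -1.1]
gripper_width: 0.0195
```

```bash
python3 go.py .5985 .0497 .076 -6.1; python3 tip.py m2
```

```text
t 22.3 tcp [0.6   0.05  0.083] F [-0.268  0.103 -1.06 ] w 0.0195 j [  23.372   19.213  -17.606    0.069  -52.982 -119.534]
tool y dir deg 83.88 x axis [ 0.004  0.    -1.   ] tool y [0.107 0.994 0.001] tool z [ 0.994 -0.107  0.003]
yaw err 0.02 rotvec rows units [-0.005  0.044 -0.011] ; shift after turn, units [ 0.365 -0.021 -0.076]
yaw err -179.98 rotvec rows units [39.265 -0.017 -0.068] ; shift after turn, units [0.365 0.021 0.076]
shift now, units [ 0.365 -0.021 -0.078] world mm [-1.565 -0.254 -7.303]
[0.6000655  0.04995415 0.08330311] 22.3 0.019513509482327825 [-0.26812198  0.10254952 -1.06017534]
crop origin 249 172
[0.59992932 0.04995406 0.08334977]
```

View pics/m2.png

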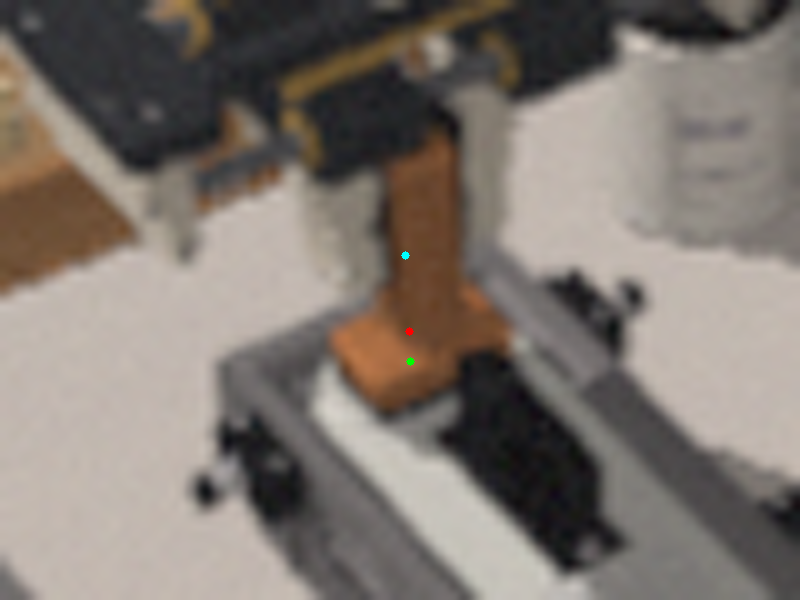

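>>> arm_command --plan '[{"dx":0.2,"dy":0,"dz":-0.08,"wx":0,"wy":0.04,"wz":0},{"dx":0.15,"dy":0,"dz":0,"wx":0,"wy":0,"wz":0},{"dx":0.1,"dy":0,"dz":0,"wx":0,"wy":0,"wz":0}]'

```text
time_s: 22.6
tcp_pos: [0.5991, 0.0505, 0.0749]
eef_rot: [36.2, 89.9, 30.1]
contact_force: [-1.5, 0.3, 7.2]
gripper_width: 0.02
```

>>> arm_command --plan '[{"dx":0.15,"dy":0,"dz":0,"wx":0,"wy":0,"wz":0},{"dx":0.15,"dy":0,"dz":0,"wx":0,"wy":0,"wz":0}]'

```text
time_s: 22.77
tcp_pos: [0.6009, 0.0506, 0.0712]
eef_rot: [16.0, 89.7, 10.0]
contact_force: [-0.5, -0.3, -1.3]
gripper_width: 0.0198
```

>>> arm_command --plan '[{"dx":0.15,"dy":0,"dz":0,"wx":0,"wy":0,"wz":0},{"dx":0.15,"dy":0,"dz":0,"wx":0,"wy":0,"wz":0}]'

```text
time_s: 22.93
tcp_pos: [0.6025, 0.0507, 0.0676]
eef_rot: [10.7, 89.5, 4.8]
contact_force: [-4.5, -0.6, 27.3]
gripper_width: 0.02
```

>>> arm_command --plan '[{"dx":0.15,"dy":0,"dz":0,"wx":0,"wy":0,"wz":0},{"dx":0.15,"dy":0,"dz":0,"wx":0,"wy":0,"wz":0}]'

```text
time_s: 23.1
tcp_pos: [0.6044, 0.0507, 0.066]
eef_rot: [7.2, 89.2, 1.3]
contact_force: [-11.0, 3.4, 24.1]
gripper_width: 0.0201
```

```bash
python3 go.py .5985 .0497 .066 -6.1; python3 tip.py m3
```

```text
t 23.1 tcp [0.604 0.051 0.066] F [-11.049   3.438  24.053] w 0.0201 j [  23.429   20.314  -18.73     0.375  -50.246 -119.485]
tool y dir deg 84.18 x axis [ 0.013  0.    -1.   ] tool y [0.101 0.995 0.002] tool z [ 0.995 -0.101  0.013]
yaw err -0.28 rotvec rows units [ 0.062  0.166 -0.021] ; shift after turn, units [ 0.001 -0.079 -0.29 ]
yaw err 179.72 rotvec rows units [-39.207   0.033   0.26 ] ; shift after turn, units [0.001 0.079 0.29 ]
shift now, units [-0.003 -0.078 -0.29 ] world mm [-5.931 -0.963 -0.025]
[0.60443149 0.05066316 0.06602498] 23.1 0.020131588147011624 [-11.04873956   3.43786065  24.052734  ]
crop origin 248 176
[0.60423449 0.05070595 0.06604865]
```

View pics/m3.png

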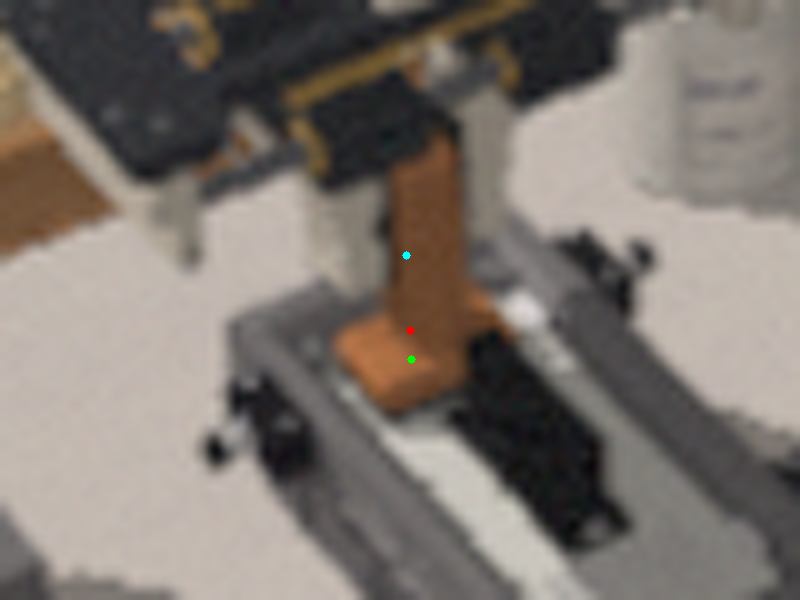

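>>> arm_command --plan '[{"dx":0,"dy":-0.08,"dz":-0.3,"wx":0.06,"wy":0.17,"wz":0},{"dx":0.1,"dy":0,"dz":0,"wx":0,"wy":0,"wz":0}]'

```text
time_s: 23.32
tcp_pos: [0.5982, 0.0499, 0.066]
eef_rot: [78.7, 89.9, 72.6]
contact_force: [-16.1, 2.0, 31.2]
gripper_width: 0.0198
```

>>> arm_command --plan '[{"dx":0.15,"dy":0,"dz":-0.05,"wx":0,"wy":0,"wz":0},{"dx":0.2,"dy":0,"dz":-0.05,"wx":0,"wy":0,"wz":0}]'

```text
time_s: 23.48
tcp_pos: [0.598, 0.0499, 0.0659]
eef_rot: [15.0, 89.7, 9.1]
contact_force: [-13.8, 1.5, 41.7]
gripper_width: 0.0197
```

```bash
python3 go.py .5985 .0497 .066 -6.1
```

```text
t 23.48 tcp [0.598 0.05  0.066] F [-13.824   1.472  41.746] w 0.0197 j [  23.469   20.05   -19.042    0.102  -50.601 -119.429]
tool y dir deg 84.11 x axis [ 0.005  0.001 -1.   ] tool y [0.103 0.995 0.001] tool z [ 0.995 -0.103  0.005]
yaw err -0.21 rotvec rows units [ 0.045  0.067 -0.018] ; shift after turn, units [-0.003 -0.01   0.024]
yaw err 179.79 rotvec rows units [-39.225   0.028   0.105] ; shift after turn, units [-0.003  0.01  -0.024]
shift now, units [-0.003 -0.01   0.024] world mm [ 0.459 -0.248  0.063]
```

>>> arm_command --plan '[{"dx":-0.3,"dy":0,"dz":0,"wx":0,"wy":0.07,"wz":0},{"dx":-0.8,"dy":0,"dz":0,"wx":0,"wy":0,"wz":0},{"dx":-1,"dy":0,"dz":0,"wx":0,"wy":0,"wz":0},{"dx":-1,"dy":0,"dz":0,"wx":0,"wy":0,"wz":0},{"dx":-0.6,"dy":0,"dz":0,"wx":0,"wy":0,"wz":0},{"dx":0,"dy":0,"dz":0,"wx":0,"wy":0,"wz":0}]'

```text
time_s: 23.98
tcp_pos: [0.5964, 0.0495, 0.141]
eef_rot: [165.2, 89.8, 159.2]
contact_force: [0.2, -0.0, -1.5]
gripper_width: 0.02
```

```bash
python3 go.py .499 .0603 .10 -6.1; python3 tip.py m4
python3 - <<'E'
from h import *
C=cloud("side",np.load("cur_side.npz")['d'])
c,s=np.cos(np.radians(-6)),np.sin(np.radians(-6))
X=C[...,0]-.543;Y=C[...,1]-.0535
u=c*X+s*Y; v=-s*X+c*Y
for a in np.arange(-.07,.075,.01):
    for vv in(-.024,.024):
        k=(abs(u-a)<.005)&(abs(v-vv)<.005)&(C[...,2]<.09); print(round(a,3),vv,k.sum(),np.round(np.median(C[k][:,2]),4) if k.sum() else None,end=' | ')
    print()
E
```

```text
t 23.98 tcp [0.596 0.049 0.141] F [ 0.199 -0.036 -1.49 ] w 0.02 j [  23.341   15.991  -13.72    -0.153  -60.426 -119.193]
tool y dir deg 84.07 x axis [-0.003  0.001 -1.   ] tool y [0.103 0.995 0.001] tool z [ 0.995 -0.103 -0.003]
yaw err -0.17 rotvec rows units [ 0.037 -0.04  -0.011] ; shift after turn, units [ 2.048  0.021 -4.898]
yaw err 179.83 rotvec rows units [-39.232   0.017  -0.063] ; shift after turn, units [ 2.048 -0.021  4.898]
shift now, units [ 2.064  0.034 -4.891] world mm [-97.361  10.829 -40.966]
[0.59636149 0.04947088 0.14096594] 23.9833 0.019950228107006137 [ 0.199127   -0.0356883  -1.49036424]
crop origin 249 157
[0.59579721 0.0494103  0.13967556]
-0.07 -0.024 11 -0.8777 | -0.07 0.024 6 0.0557 | 
-0.06 -0.024 15 0.0538 | -0.06 0.024 9 0.0565 | 
-0.05 -0.024 14 0.0546 | -0.05 0.024 15 -0.8746 | 
-0.04 -0.024 14 0.0547 | -0.04 0.024 16 0.054 | 
-0.03 -0.024 17 0.0528 | -0.03 0.024 16 -0.4093 | 
-0.02 -0.024 15 0.0535 | -0.02 0.024 11 0.0548 | 
-0.01 -0.024 16 0.0544 | -0.01 0.024 15 0.0543 | 
0.0 -0.024 11 0.0537 | 0.0 0.024 14 0.0539 | 
0.01 -0.024 8 -0.4116 | 0.01 0.024 15 0.0532 | 
0.02 -0.024 8 -0.8742 | 0.02 0.024 14 0.0544 | 
0.03 -0.024 8 -0.8761 | 0.03 0.024 14 0.0544 | 
0.04 -0.024 11 -0.8706 | 0.04 0.024 15 0.0545 | 
0.05 -0.024 11 -0.8783 | 0.05 0.024 13 0.0537 | 
0.06 -0.024 14 0.0545 | 0.06 0.024 16 0.0537 | 
0.07 -0.024 18 0.0557 | 0.07 0.024 13 0.0554 |
```

View pics/m4.png

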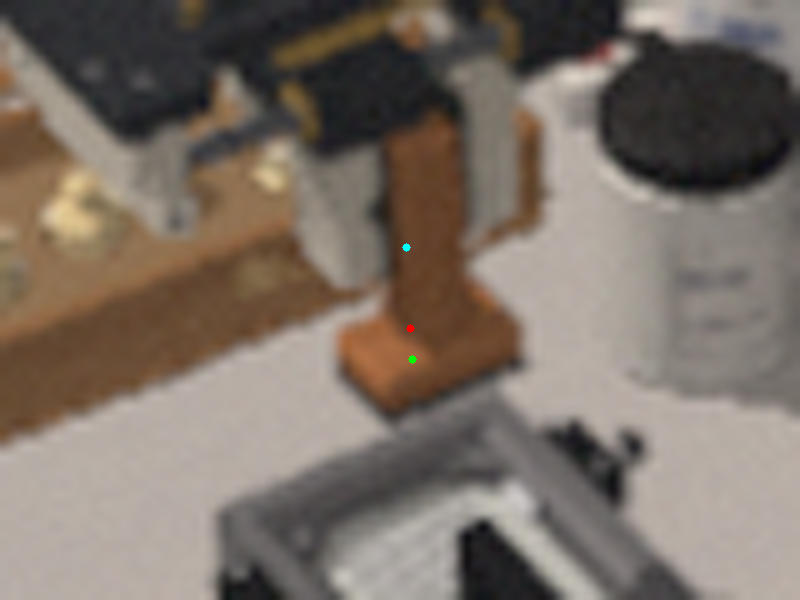

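The lid already reads about 54.5 mm along its length, against roughly 64.5 mm before. I'll press pad_b too, to be sure.

>>> arm_command --plan '[{"dx":0,"dy":0,"dz":-0.5,"wx":0.04,"wy":-0.04,"wz":0},{"dx":0,"dy":0,"dz":-1,"wx":0,"wy":0,"wz":0},{"dx":0,"dy":0,"dz":-1,"wx":0,"wy":0,"wz":0},{"dx":0,"dy":0,"dz":-1,"wx":0,"wy":0,"wz":0},{"dx":0,"dy":0,"dz":-0.8,"wx":0,"wy":0,"wz":0},{"dx":0,"dy":0,"dz":-0.3,"wx":0,"wy":0,"wz":0},{"dx":0,"dy":0,"dz":0,"wx":0,"wy":0,"wz":0},{"dx":0,"dy":0,"dz":0,"wx":0,"wy":0,"wz":0}]'

```text
time_s: 24.7
tcp_pos: [0.492, 0.0572, 0.1279]
eef_rot: [-161.4, 89.1, -167.8]
contact_force: [0.0, -0.1, -1.3]
gripper_width: 0.0196
```

```bash
python3 go.py .499 .0603 .085 -6.1
```

```text
t 24.7 tcp [0.492 0.057 0.128] F [ 0.013 -0.098 -1.316] w 0.0196 j [  29.176    7.699  -26.455   -0.321  -56.725 -125.368]
tool y dir deg 83.63 x axis [-0.016 -0.003 -1.   ] tool y [ 0.111  0.994 -0.005] tool z [ 0.994 -0.111 -0.015]
yaw err 0.27 rotvec rows units [-0.059 -0.19   0.063] ; shift after turn, units [2.146 0.193 0.333]
yaw err -179.73 rotvec rows units [39.21   0.099  0.298] ; shift after turn, units [ 2.146 -0.193 -0.333]
shift now, units [2.14  0.205 0.365] world mm [  7.041   3.121 -42.927]
```

>>> arm_command --plan '[{"dx":0.1,"dy":0.2,"dz":0.37,"wx":-0.06,"wy":-0.19,"wz":0.06},{"dx":0.5,"dy":0,"dz":0,"wx":0,"wy":0,"wz":0},{"dx":0.6,"dy":0,"dz":0,"wx":0,"wy":0,"wz":0},{"dx":0.5,"dy":0,"dz":0,"wx":0,"wy":0,"wz":0},{"dx":0,"dy":0,"dz":0,"wx":0,"wy":0,"wz":0}]'

```text
time_s: 25.12
tcp_pos: [0.5038, 0.061, 0.0896]
eef_rot: [11.4, 89.8, 5.3]
contact_force: [-0.3, -0.2, -1.7]
gripper_width: 0.0195
```

```bash
python3 go.py .499 .0603 .066 -6.1; python3 tip.py m5
```

```text
t 25.12 tcp [0.504 0.061 0.09 ] F [-0.348 -0.172 -1.709] w 0.0195 j [  29.175   10.588  -28.908    0.095  -50.339 -125.344]
tool y dir deg 83.89 x axis [ 0.003  0.    -1.   ] tool y [0.106 0.994 0.001] tool z [ 0.994 -0.106  0.003]
yaw err 0.01 rotvec rows units [-0.002  0.039 -0.008] ; shift after turn, units [ 1.18  -0.062 -0.236]
yaw err -179.99 rotvec rows units [39.268 -0.012 -0.061] ; shift after turn, units [1.18  0.062 0.236]
shift now, units [ 1.179 -0.063 -0.24 ] world mm [ -4.829  -0.73  -23.605]
[0.50382881 0.06102971 0.08960543] 25.1167 0.019470569211006435 [-0.34799608 -0.17240713 -1.70902801]
crop origin 268 191
[0.5041638  0.06106854 0.09033483]
```

View pics/m5.png

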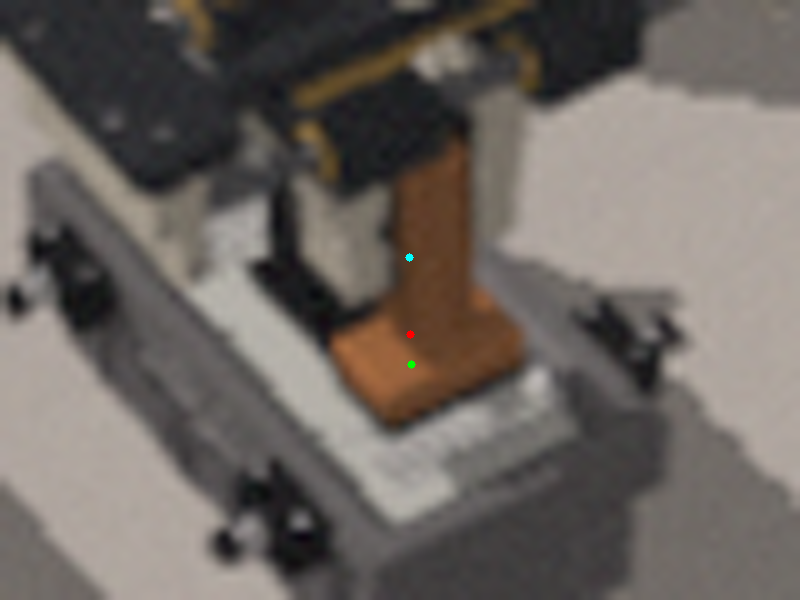

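>>> arm_command --plan '[{"dx":0.1,"dy":-0.06,"dz":-0.26,"wx":0,"wy":0.04,"wz":0},{"dx":0.4,"dy":0,"dz":-0.02,"wx":0,"wy":0,"wz":0},{"dx":0.3,"dy":0,"dz":-0.02,"wx":0,"wy":0,"wz":0},{"dx":0.1,"dy":0,"dz":0,"wx":0,"wy":0,"wz":0}]'

```text
time_s: 25.5
tcp_pos: [0.4992, 0.0606, 0.0712]
eef_rot: [33.9, 89.9, 27.8]
contact_force: [-0.7, 0.2, -1.4]
gripper_width: 0.0195
```

>>> arm_command --plan '[{"dx":0.15,"dy":0,"dz":0,"wx":0,"wy":0,"wz":0},{"dx":0.15,"dy":0,"dz":0,"wx":0,"wy":0,"wz":0}]'

```text
time_s: 25.67
tcp_pos: [0.4999, 0.0606, 0.0659]
eef_rot: [13.9, 89.9, 7.9]
contact_force: [-15.8, 1.1, 43.6]
gripper_width: 0.0196
```

```bash
python3 go.py .499 .0603 .066 -6.1
```

```text
t 25.67 tcp [0.5   0.061 0.066] F [-15.805   1.115  43.632] w 0.0196 j [  29.356   11.965  -30.949    0.075  -46.947 -125.472]
tool y dir deg 83.93 x axis [ 0.003  0.    -1.   ] tool y [0.106 0.994 0.001] tool z [ 0.994 -0.106  0.003]
yaw err -0.03 rotvec rows units [ 0.007  0.031 -0.008] ; shift after turn, units [-0.005 -0.022 -0.041]
yaw err 179.97 rotvec rows units [-39.262   0.012   0.049] ; shift after turn, units [-0.005  0.022  0.041]
shift now, units [-0.005 -0.022 -0.041] world mm [-0.855 -0.345  0.094]
```

>>> arm_command --plan '[{"dx":-0.3,"dy":0,"dz":0,"wx":0,"wy":0.03,"wz":0},{"dx":-0.8,"dy":0,"dz":0,"wx":0,"wy":0,"wz":0},{"dx":-1,"dy":0,"dz":0,"wx":0,"wy":0,"wz":0},{"dx":-1,"dy":0,"dz":0,"wx":0,"wy":0,"wz":0},{"dx":-0.6,"dy":0,"dz":0,"wx":0,"wy":0,"wz":0},{"dx":0,"dy":0,"dz":0,"wx":0,"wy":0,"wz":0}]'

```text
time_s: 26.17
tcp_pos: [0.4999, 0.0605, 0.143]
eef_rot: [-147.0, 90.0, -153.0]
contact_force: [0.3, -0.7, -1.1]
gripper_width: 0.0196
```

```bash
python3 go.py .449 -.190 .10 -6.1
```

```text
t 26.17 tcp [0.5   0.06  0.143] F [ 0.28  -0.747 -1.09 ] w 0.0196 j [  29.289    7.003  -25.185   -0.001  -57.83  -125.314]
tool y dir deg 83.98 x axis [-0. -0. -1.] tool y [ 0.105  0.994 -0.   ] tool z [ 0.994 -0.105 -0.   ]
yaw err -0.08 rotvec rows units [ 0.016 -0.003  0.002] ; shift after turn, units [  2.15  -12.724  -1.198]
yaw err 179.92 rotvec rows units [-39.254  -0.003  -0.005] ; shift after turn, units [ 2.15  12.724  1.198]
shift now, units [  2.153 -12.722  -1.215] world mm [ -50.875 -250.488  -43.006]
```

>>> arm_command --plan '[{"dx":0,"dy":-0.5,"dz":-0.1,"wx":0,"wy":0,"wz":0},{"dx":0,"dy":-1,"dz":-0.1,"wx":0,"wy":0,"wz":0},{"dx":0,"dy":-1,"dz":-0.1,"wx":0,"wy":0,"wz":0},{"dx":0,"dy":-1,"dz":-0.1,"wx":0,"wy":0,"wz":0},{"dx":0,"dy":-1,"dz":-0.1,"wx":0,"wy":0,"wz":0},{"dx":0,"dy":-1,"dz":-0.1,"wx":0,"wy":0,"wz":0},{"dx":0,"dy":-1,"dz":-0.1,"wx":0,"wy":0,"wz":0},{"dx":0,"dy":-1,"dz":-0.1,"wx":0,"wy":0,"wz":0},{"dx":0,"dy":-1,"dz":-0.1,"wx":0,"wy":0,"wz":0},{"dx":0,"dy":-1,"dz":-0.1,"wx":0,"wy":0,"wz":0},{"dx":0,"dy":-1,"dz":-0.1,"wx":0,"wy":0,"wz":0},{"dx":0,"dy":-0.6,"dz":-0.1,"wx":0,"wy":0,"wz":0},{"dx":0,"dy":-0.2,"dz":0,"wx":0,"wy":0,"wz":0},{"dx":0,"dy":0,"dz":0,"wx":0,"wy":0,"wz":0},{"dx":0,"dy":0,"dz":0,"wx":0,"wy":0,"wz":0}]'

```text
time_s: 27.42
tcp_pos: [0.4393, -0.1754, 0.1299]
eef_rot: [177.3, 89.2, 171.2]
contact_force: [0.4, -0.8, -1.1]
gripper_width: 0.0197
```

```bash
python3 go.py .449 -.190 .03 -6.1;python3 - <<'E'
from h import *
p,d=r.capture("side"); C=cloud("side",d); np.savez("side5.npz",p=p,d=d)
c,s=np.cos(np.radians(-6)),np.sin(np.radians(-6))
X=C[...,0]-.543;Y=C[...,1]-.0535
u=c*X+s*Y; v=-s*X+c*Y
for a in np.arange(-.07,.075,.014):
    for vv in(-.024,.024):
        k=(abs(u-a)<.007)&(abs(v-vv)<.005)&(C[...,2]<.09)&(C[...,2]>0); print(round(a,3),vv,k.sum(),np.round(np.median(C[k][:,2]),4) if k.sum() else None,end=' | ')
    print()
cv2.imwrite("pics/n1.png",cv2.resize(p[170:290,250:430],(800,533),interpolation=cv2.INTER_CUBIC)[:,:,::-1])
E
```

```text
t 27.42 tcp [ 0.439 -0.175  0.13 ] F [ 0.425 -0.755 -1.084] w 0.0197 j [  2.012   5.335 -29.004  -0.178 -56.442 -97.977]
tool y dir deg 83.93 x axis [-0.014  0.002 -1.   ] tool y [0.106 0.994 0.001] tool z [ 0.994 -0.106 -0.014]
yaw err -0.03 rotvec rows units [ 0.008 -0.173 -0.008] ; shift after turn, units [ 4.995 -0.673  0.56 ]
yaw err 179.97 rotvec rows units [-39.261   0.013  -0.272] ; shift after turn, units [ 4.995  0.673 -0.56 ]
shift now, units [ 4.986 -0.676  0.628] world mm [  9.699 -14.567 -99.89 ]
-0.07 -0.024 5 0.0547 | -0.07 0.024 6 0.0565 | 
-0.056 -0.024 15 0.0548 | -0.056 0.024 13 0.0561 | 
-0.042 -0.024 17 0.0553 | -0.042 0.024 13 0.0561 | 
-0.028 -0.024 12 0.0549 | -0.028 0.024 13 0.0548 | 
-0.014 -0.024 14 0.0559 | -0.014 0.024 15 0.0562 | 
-0.0 -0.024 9 0.0556 | -0.0 0.024 8 0.0548 | 
0.014 -0.024 4 0.056 | 0.014 0.024 12 0.0553 | 
0.028 -0.024 6 0.0549 | 0.028 0.024 12 0.0551 | 
0.042 -0.024 4 0.0547 | 0.042 0.024 13 0.0558 | 
0.056 -0.024 8 0.0557 | 0.056 0.024 12 0.0551 | 
0.07 -0.024 14 0.0576 | 0.07 0.024 14 0.0603 |
```

View pics/n1.png

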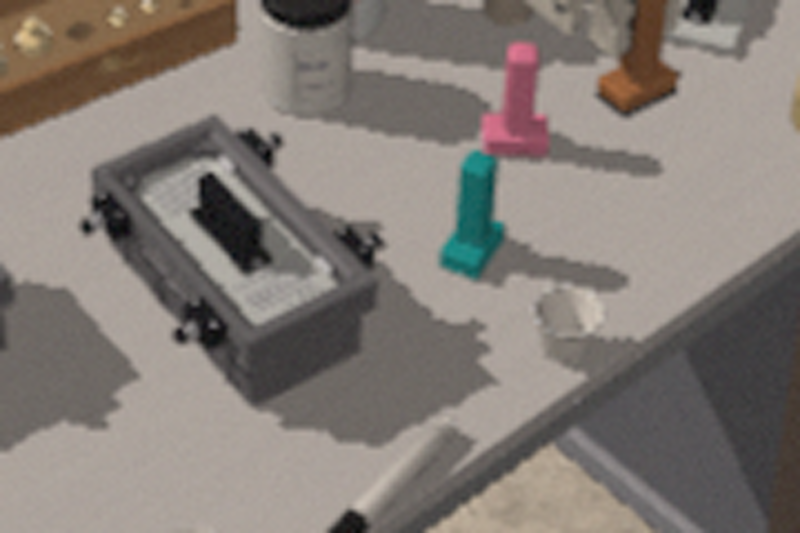

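The lid is level at about 55 mm all over, which is home. Now I set the block down.

>>> arm_command --plan '[{"dx":0.2,"dy":-0.67,"dz":0.6,"wx":0,"wy":-0.17,"wz":0},{"dx":0.8,"dy":0,"dz":0,"wx":0,"wy":0,"wz":0},{"dx":1,"dy":0,"dz":0,"wx":0,"wy":0,"wz":0},{"dx":1,"dy":0,"dz":0,"wx":0,"wy":0,"wz":0},{"dx":0.7,"dy":0,"dz":0,"wx":0,"wy":0,"wz":0},{"dx":0.3,"dy":0,"dz":0,"wx":0,"wy":0,"wz":0},{"dx":0,"dy":0,"dz":0,"wx":0,"wy":0,"wz":0}]'

```text
time_s: 28.05
tcp_pos: [0.4538, -0.1859, 0.0475]
eef_rot: [12.2, 89.7, 6.5]
contact_force: [-0.4, 0.9, -1.1]
gripper_width: 0.0197
```

```bash
python3 go.py .449 -.190 .0114 -6.1
```

```text
t 28.05 tcp [ 0.454 -0.186  0.047] F [-0.375  0.903 -1.087] w 0.0197 j [  0.721  12.203 -33.765  -0.044 -43.729 -96.333]
tool y dir deg 84.36 x axis [ 0.005  0.001 -1.   ] tool y [0.098 0.995 0.001] tool z [ 0.995 -0.098  0.005]
yaw err -0.46 rotvec rows units [ 0.099  0.065 -0.014] ; shift after turn, units [ 1.803 -0.23  -0.217]
yaw err 179.54 rotvec rows units [-39.17    0.022   0.101] ; shift after turn, units [1.803 0.23  0.217]
shift now, units [ 1.802 -0.23  -0.228] world mm [ -4.804  -4.114 -36.059]
```

>>> arm_command --plan '[{"dx":0.3,"dy":-0.1,"dz":-0.1,"wx":0.1,"wy":0.07,"wz":0},{"dx":0.5,"dy":0,"dz":0,"wx":0,"wy":0,"wz":0},{"dx":0.5,"dy":0,"dz":0,"wx":0,"wy":0,"wz":0},{"dx":0.15,"dy":0,"dz":0,"wx":0,"wy":0,"wz":0},{"dx":0,"dy":0,"dz":0,"wx":0,"wy":0,"wz":0}]'

```text
time_s: 28.47
tcp_pos: [0.4542, -0.1868, 0.0185]
eef_rot: [18.8, 89.8, 12.8]
contact_force: [0.5, -0.6, -1.8]
gripper_width: 0.0199
```

```bash
python3 go.py .449 -.190 .0114 -6.1
```

```text
t 28.47 tcp [ 0.454 -0.187  0.018] F [ 0.481 -0.553 -1.765] w 0.0199 j [  0.591  14.818 -35.319  -0.067 -39.666 -96.546]
tool y dir deg 83.99 x axis [ 0.003  0.001 -1.   ] tool y [0.105 0.995 0.001] tool z [ 0.995 -0.105  0.003]
yaw err -0.09 rotvec rows units [ 0.021  0.042 -0.014] ; shift after turn, units [ 0.353 -0.186 -0.241]
yaw err 179.91 rotvec rows units [-39.249   0.022   0.065] ; shift after turn, units [0.353 0.186 0.241]
shift now, units [ 0.352 -0.186 -0.242] world mm [-5.179 -3.179 -7.061]
```

>>> arm_command --plan '[{"dx":0.15,"dy":0,"dz":0,"wx":0,"wy":0.04,"wz":0},{"dx":0.15,"dy":0,"dz":0,"wx":0,"wy":0,"wz":0},{"dx":0,"dy":0,"dz":0,"wx":0,"wy":0,"wz":0}]'

```text
time_s: 28.72
tcp_pos: [0.4551, -0.1869, 0.0129]
eef_rot: [37.5, 89.9, 31.5]
contact_force: [0.5, 0.3, -1.6]
gripper_width: 0.0197
```

>>> arm_command --plan '[{"dx":0.05,"dy":0,"dz":0,"wx":0,"wy":0,"wz":0},{"dx":0,"dy":0,"dz":0,"wx":0,"wy":0,"wz":0}]'

```text
time_s: 28.88
tcp_pos: [0.4555, -0.187, 0.0122]
eef_rot: [26.2, 89.9, 20.2]
contact_force: [-0.3, -0.0, -2.0]
gripper_width: 0.0196
```

```bash
python3 go.py .449 -.190 .0114 -6.1; python3 tip.py o1
```

```text
t 28.88 tcp [ 0.455 -0.187  0.012] F [-0.289 -0.035 -1.97 ] w 0.0196 j [  0.566  15.521 -35.462  -0.079 -38.878 -96.501]
tool y dir deg 84.0 x axis [ 0.002  0.001 -1.   ] tool y [0.104 0.995 0.001] tool z [ 0.995 -0.104  0.002]
yaw err -0.1 rotvec rows units [ 0.023  0.029 -0.014] ; shift after turn, units [ 0.038 -0.186 -0.306]
yaw err 179.9 rotvec rows units [-39.247   0.022   0.045] ; shift after turn, units [0.038 0.186 0.306]
shift now, units [ 0.037 -0.185 -0.307] world mm [-6.488 -3.042 -0.756]
[ 0.45548841 -0.18695832  0.01215632] 28.8833 0.019611440503741605 [-0.2888234  -0.03482087 -1.96954325]
crop origin 344 180
[ 0.45560927 -0.18698273  0.01230727]
```

View pics/o1.png

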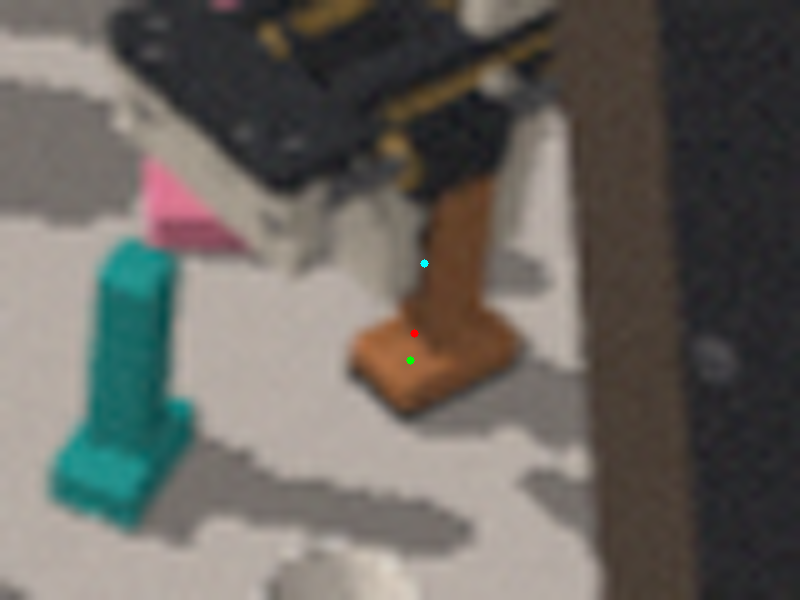

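>>> arm_command --plan '[{"dx":0.07,"dy":0,"dz":0,"wx":0,"wy":0.03,"wz":0},{"dx":0.05,"dy":0,"dz":0,"wx":0,"wy":0,"wz":0}]'

```text
time_s: 29.1
tcp_pos: [0.456, -0.1871, 0.011]
eef_rot: [46.6, 89.9, 40.6]
contact_force: [-5.0, 3.2, 20.4]
gripper_width: 0.0196
```

>>> arm_command --plan '[{"dx":0.07,"dy":0,"dz":0,"wx":0,"wy":0,"wz":0},{"dx":0,"dy":0,"dz":0,"wx":0,"wy":0,"wz":0}]'

```text
time_s: 29.27
tcp_pos: [0.4562, -0.1871, 0.0117]
eef_rot: [21.4, 89.9, 15.5]
contact_force: [-0.7, -0.1, -1.3]
gripper_width: 0.0194
```

>>> arm_command --plan '[{"dx":0.04,"dy":0,"dz":0,"wx":0,"wy":0,"wz":0},{"dx":0,"dy":0,"dz":0,"wx":0,"wy":0,"wz":0},{"dx":0,"dy":0,"dz":0,"wx":0,"wy":0,"wz":0},{"dx":0,"dy":0,"dz":0,"wx":0,"wy":0,"wz":0}]' --fingers -0.1

```text
time_s: 29.6
tcp_pos: [0.4573, -0.1872, 0.0115]
eef_rot: [8.3, 89.8, 2.4]
contact_force: [0.4, 0.0, 0.8]
gripper_width: 0.041
```

```bash
python3 go.py .4562 -.187 .10 -6.1; python3 tip.py o2
```

```text
t 29.6 tcp [ 0.457 -0.187  0.012] F [0.357 0.027 0.78 ] w 0.041 j [  0.572  15.679 -35.373  -0.01  -38.74  -96.46 ]
tool y dir deg 84.1 x axis [ 0.004  0.    -1.   ] tool y [0.103 0.995 0.001] tool z [ 0.995 -0.103  0.004]
yaw err -0.2 rotvec rows units [ 0.045  0.045 -0.007] ; shift after turn, units [-4.425  0.004 -0.058]
yaw err 179.8 rotvec rows units [-39.225   0.01    0.07 ] ; shift after turn, units [-4.425 -0.004  0.058]
shift now, units [-4.425  0.006 -0.042] world mm [-1.14   0.195 88.499]
[ 0.45733999 -0.18719542  0.01150135] 29.6 0.040979769066995034 [0.35681274 0.02731388 0.77955832]
crop origin 344 180
[ 0.4572724  -0.18721244  0.01145273]
```

View pics/o2.png

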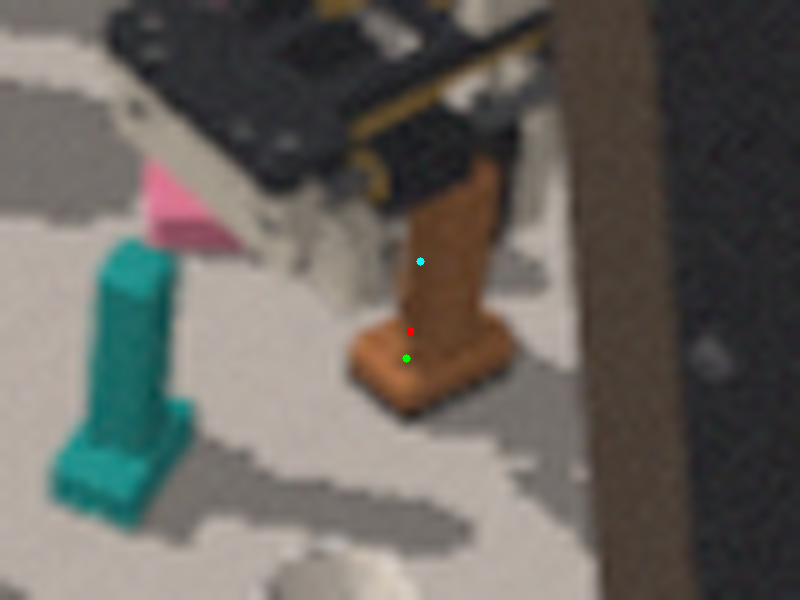

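Released and standing. I'll go straight up and then away to the right.

>>> arm_command --plan '[{"dx":-0.4,"dy":0,"dz":0,"wx":0,"wy":0.04,"wz":0},{"dx":-0.6,"dy":0,"dz":0,"wx":0,"wy":0,"wz":0},{"dx":-0.8,"dy":0,"dz":0,"wx":0,"wy":0,"wz":0},{"dx":-1,"dy":0,"dz":0,"wx":0,"wy":0,"wz":0},{"dx":-1,"dy":0,"dz":0,"wx":0,"wy":0,"wz":0},{"dx":-1,"dy":0,"dz":0,"wx":0,"wy":0,"wz":0},{"dx":-1,"dy":0,"dz":0,"wx":0,"wy":0,"wz":0},{"dx":-1,"dy":0,"dz":0,"wx":0,"wy":0,"wz":0},{"dx":0,"dy":-1,"dz":-0.3,"wx":0,"wy":0,"wz":0},{"dx":0,"dy":-1,"dz":-0.3,"wx":0,"wy":0,"wz":0},{"dx":0,"dy":-1,"dz":-0.3,"wx":0,"wy":0,"wz":0},{"dx":0,"dy":-1,"dz":-0.3,"wx":0,"wy":0,"wz":0},{"dx":0,"dy":-1,"dz":-0.3,"wx":0,"wy":0,"wz":0},{"dx":0,"dy":-1,"dz":-0.3,"wx":0,"wy":0,"wz":0},{"dx":0,"dy":-1,"dz":-0.3,"wx":0,"wy":0,"wz":0},{"dx":0,"dy":-1,"dz":-0.3,"wx":0,"wy":0,"wz":0},{"dx":0,"dy":-1,"dz":-0.3,"wx":0,"wy":0,"wz":0},{"dx":0,"dy":-1,"dz":-0.3,"wx":0,"wy":0,"wz":0},{"dx":0,"dy":0,"dz":0,"wx":0,"wy":0,"wz":0},{"dx":0,"dy":0,"dz":0,"wx":0,"wy":0,"wz":0}]'

```text
time_s: 31.32
tcp_pos: [0.3731, -0.3896, 0.167]
eef_rot: [-46.8, 89.8, -52.5]
contact_force: [-0.6, 0.6, 0.1]
gripper_width: 0.048
```

Run:
```python
from h import *
print(r.get_state()['tcp_pos'],r.get_state()['time_s'])
c,s=np.cos(np.radians(-6)),np.sin(np.radians(-6))
o=[]
for n,cx in(("side",.543),("top",.547)):
    p,d=r.capture(n); C=cloud(n,d)
    X=C[...,0]-cx;Y=C[...,1]-.054
    u=c*X+s*Y; v=-s*X+c*Y
    for a in(-.06,.06):
        for vv in(-.02,.0,.02):
            k=(abs(u-a)<.008)&(abs(v-vv)<.007)&(C[...,2]<.09)&(C[...,2]>0); print(n,a,vv,k.sum(),np.round(np.median(C[k][:,2]),4) if k.sum() else None)
    k=(abs(C[...,0]-.455)<.045)&(abs(C[...,1]+.187)<.045)&(C[...,2]>.07)&(C[...,2]<.1); print("blk top",fit(C[k]),np.median(C[k][:,2]))
    o.append(p)
cv2.imwrite("pics/z.png",np.vstack([cv2.resize(o[0][130:330,160:460],(800,533)) ])[:,:,::-1]); cv2.imwrite("pics/z2.png",cv2.resize(o[1][140:280,160:480],(800,350))[:,:,::-1])
```

```text
[ 0.37312242 -0.38959856  0.16695481] 31.3167
side -0.06 -0.02 22 0.0554
side -0.06 0.0 25 0.0561
side -0.06 0.02 26 0.0559
side 0.06 -0.02 13 0.0571
side 0.06 0.0 19 0.0556
side 0.06 0.02 19 0.0567
blk top (array([ 444.3, -184.6]), array([23.4, 16. ]), 28.3) 0.08032101748719181
top -0.06 -0.02 28 0.0548
top -0.06 0.0 25 0.055
top -0.06 0.02 25 0.0544
top 0.06 -0.02 29 0.0555
top 0.06 0.0 27 0.0568
top 0.06 0.02 26 0.0551
blk top (array([ 450.3, -184. ]), array([20. , 17.1]), 88.8) 0.07998682330741078
```

View pics/z.png

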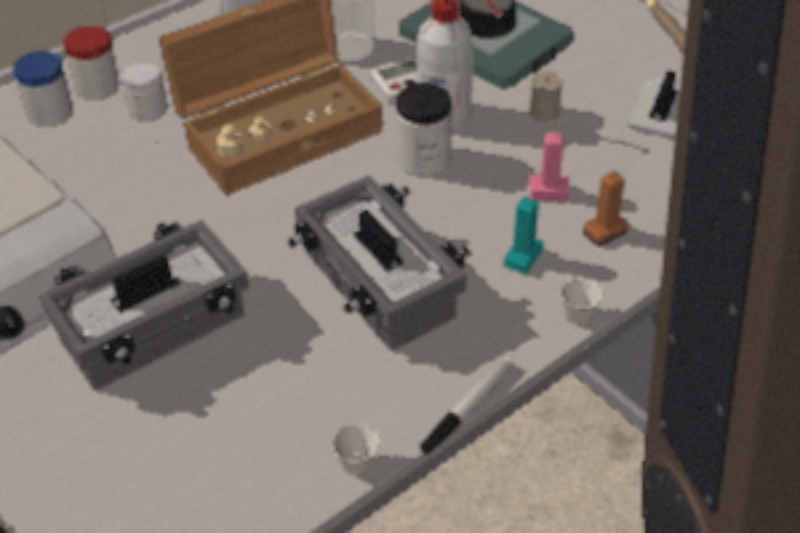

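View pics/z2.png

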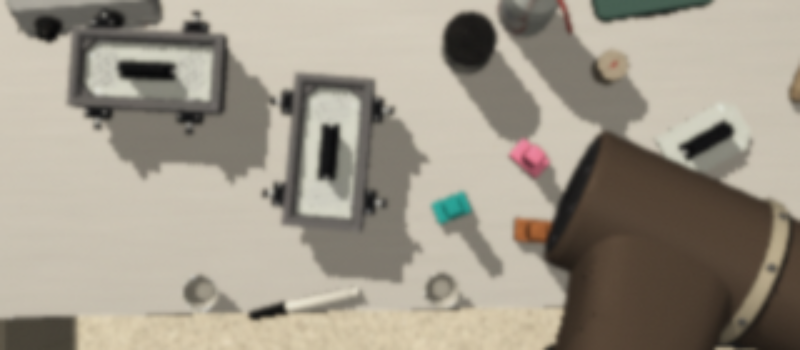

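Run:
```python
from h import *
def run(n,cx,cy,yaw,acc):
    c,s=np.cos(np.radians(yaw)),np.sin(np.radians(yaw))
    C=acc; X=C[...,0]-cx;Y=C[...,1]-cy
    u=c*X+s*Y; v=-s*X+c*Y
    k=(abs(u)<.064)&(abs(v)<.027)&~((abs(u)<.037)&(abs(v)<.02))&(abs(C[...,2]-.056)<.006)
    A=np.c_[u[k],v[k],np.ones(k.sum())]; z=C[k][:,2]
    q=np.linalg.lstsq(A,z,rcond=None)[0]; res=z-A@q
    g=abs(res)<.003; q=np.linalg.lstsq(A[g],z[g],rcond=None)[0]
    print(n,k.sum(),"centre z",round(q[2]*1000,2),"z at +x54,-x54",np.round([(q[2]+q[0]*.054)*1000,(q[2]-q[0]*.054)*1000],2),"y+-32",np.round([(q[2]+q[1]*.032)*1000,(q[2]-q[1]*.032)*1000],2))
    kr=(abs(u)<.089)&(abs(v)<.046)&(C[...,2]>.064)&(C[...,2]<.072)
    A=np.c_[u[kr],np.ones(kr.sum())]; qq=np.linalg.lstsq(A,C[kr][:,2],rcond=None)[0]; print("  rim z +/-x",np.round([(qq[1]+qq[0]*.054)*1000,(qq[1]-qq[0]*.054)*1000],2))
for n,dx in(("side",-.003),("top",.001)):
    d=np.median([r.capture(n)[1] for _ in range(6)],axis=0); C=cloud(n,d)
    run(n+" box",.546+dx,.054,-6,C)
    P=C[(abs(C[...,0]-.64)<.1)&(abs(C[...,1]-.26)<.13)&(abs(C[...,2]-.087)<.005)]; (f_:=fit(P)); print(f_)
    a=f_[2] if f_[1][0]>f_[1][1] else f_[2]+90
    run(n+" sealed",f_[0][0]/1000,f_[0][1]/1000,a,C)
print(r.get_state()['time_s'])
```

```text
side box 339 centre z 56.02 z at +x54,-x54 [56.04 56.  ] y+-32 [55.89 56.15]
  rim z +/-x [67.84 67.82]
(array([676.5, 302.9]), array([150.8,  39.1]), 49.5)
side sealed 193 centre z 57.42 z at +x54,-x54 [57.27 57.56] y+-32 [54.85 59.98]
  rim z +/-x [67.78 67.6 ]
top box 461 centre z 55.32 z at +x54,-x54 [55.33 55.31] y+-32 [55.23 55.42]
  rim z +/-x [67.44 67.31]
(array([648. , 265.7]), array([53. , 11.9]), 87.3)
top sealed 450 centre z 55.74 z at +x54,-x54 [55.73 55.74] y+-32 [55.77 55.71]
  rim z +/-x [67.76 67.75]
32.0167
```

Level to within 0.1 mm end to end, and in the top camera it matches the sealed reference box (55.3 against 55.7 mm). Handing in.

```bash
python3 -c "
from plant import r
print(r.close_job())"
```

```text
the job is handed in; nothing more can be done
None
```

The box is closed: the lid is home, and the brown push block stands upright near where it started. I handed the job in at about 32 s, and it reported no verdict.

- **Laying the lid:** I laid the fitting lid in the recess with its chamfered end at the box's +x end and let go. It then rested level at about 65 mm on top.
- **Pressing:** I pressed with the block on pad_a, then pad_b. The whole lid was already down after pad_a. Both ends then met a hard stop at the same height, at 42 to 44 N on the wrist.
- **Last checks:** the top camera put the lid's top at 55.3 mm; home is 55. It is level end to end within 0.1 mm and matches the sealed box (55.7 mm). The side camera read 56.0 mm, also level. The latch travel itself could not be read, so "latched" rests on height, level and the hard stops.
- **Block and bystanders:** the block's top is at 80 mm, about right for 82 mm, so it stands upright. In the last pictures the bystanders in view look unmoved, by eye only.

**Checks that failed or disagreed:**
- **First grasp:** it closed on air above the lid bar. The real fingertips sit about 28 mm above the reported TCP, not 11 mm below it. I measured this by depth and corrected every later grasp for it.
- **Cameras:** they differ by 2 to 6 mm in x.
- **Side camera on the sealed box:** that fit failed, so I used only the top camera for that comparison.

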